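Store the loose cord-lock toggles in the shutter jar

TASK

Put the loose yellow and orange strap toggles away in the clear jar: press on the flush blue shutter and slide it fully open, drop every toggle that is there down through the narrow neck into the jar, and then slide the shutter fully home again so that the jar is closed. Leave the spray bottle, the paper towels and the glove box where they stand.

Things in the scene. Friction and masses are not known exactly. Their poses are not given: they have to be found in the camera images.
- station: fixed filling station: a clear jar (104 mm across, inner floor 5 mm up with a dome in the middle, 70 mm across and 27 mm high, that spreads what falls on it, inner width 96 mm, shoulder from 88 to 110 mm, then a narrow neck 44 mm wide inside) standing under a white deck. The deck is 84 mm (own x) by 172 mm (own y, from -46 to +126 mm), its top 138 mm above the table; a grey pedestal carries its +y end. Origin: on the table, under the jar's axis; z up
- mouth (a point): centre of the round mouth, 42 mm across, at the level of the deck's top, 138 mm above the table; x, y as the station's. The mouth's edge is in the floor of the shutter's channel, 4 mm below the deck's top; below it the neck leads into the jar
- shutter_top (a point): centre of the top face of the blue shutter, a plate 60 mm (x) by 57 mm (y) by 4 mm lying flush in the deck, without any handle; moves with it; x, y as the station's
- shutter (a joint): how far the shutter has slid along the station's +y, m: 0 = fully home over the mouth (closed), 0.058 = fully open, mouth clear. It has stops at both ends, stays where it is left and needs about 1.2 N to slide; press a closed fingertip on it with some 5 to 15 N and drag
- toggle0_c (a point): centre (half-way up) of a yellow plastic cord-lock toggle, 20 g: body 24 mm (own x) by 18 mm (own y) by 24 mm high (own z) with a black push button 13 x 10 x 6 mm on top of it (+z), 30 mm in all; starts upright on the table, so 15 mm up. May be absent
- toggle1_c (a point): centre (half-way up) of an orange plastic cord-lock toggle, 20 g: body 24 mm (own x) by 18 mm (own y) by 24 mm high (own z) with a black push button 13 x 10 x 6 mm on top of it (+z), 30 mm in all; starts upright on the table, so 15 mm up. May be absent
- toggle2_c (a point): centre (half-way up) of a yellow plastic cord-lock toggle, 20 g: body 24 mm (own x) by 18 mm (own y) by 24 mm high (own z) with a black push button 13 x 10 x 6 mm on top of it (+z), 30 mm in all; starts upright on the table, so 15 mm up. May be absent
- toggle3_c (a point): centre (half-way up) of an orange plastic cord-lock toggle, 20 g: body 24 mm (own x) by 18 mm (own y) by 24 mm high (own z) with a black push button 13 x 10 x 6 mm on top of it (+z), 30 mm in all; starts upright on the table, so 15 mm up. May be absent
- toggle4_c (a point): centre (half-way up) of a yellow plastic cord-lock toggle, 20 g: body 24 mm (own x) by 18 mm (own y) by 24 mm high (own z) with a black push button 13 x 10 x 6 mm on top of it (+z), 30 mm in all; starts upright on the table, so 15 mm up. May be absent
- toggle5_c (a point): centre (half-way up) of an orange plastic cord-lock toggle, 20 g: body 24 mm (own x) by 18 mm (own y) by 24 mm high (own z) with a black push button 13 x 10 x 6 mm on top of it (+z), 30 mm in all; starts upright on the table, so 15 mm up. May be absent
- toggle6_c (a point): centre (half-way up) of a yellow plastic cord-lock toggle, 20 g: body 24 mm (own x) by 18 mm (own y) by 24 mm high (own z) with a black push button 13 x 10 x 6 mm on top of it (+z), 30 mm in all; starts upright on the table, so 15 mm up. May be absent
- toggle7_c (a point): centre (half-way up) of an orange plastic cord-lock toggle, 20 g: body 24 mm (own x) by 18 mm (own y) by 24 mm high (own z) with a black push button 13 x 10 x 6 mm on top of it (+z), 30 mm in all; starts upright on the table, so 15 mm up. May be absent
- spray: bystander: clear spray bottle with red trigger head, 80 mm across, 237 mm tall; origin at its foot
- towels: bystander: paper towel roll on a steel stand, 150 mm across at the foot, 295 mm tall; origin at its foot
- gloves: bystander: orange and blue glove box, 240 mm (x) by 120 mm (y) by 75 mm, with a glove showing at the top; origin under its centre
Mind the look-alikes: they are no part of the job. Leave any green look-alike of the station alone.

How it is judged:
By the outcome, as a careful person would: the job done as asked, in the order asked, and still so for the second after the job is handed in, with the robot touching nothing.
Of toggle0, toggle1, toggle2, toggle3, toggle4, toggle5, toggle6, toggle7 only 5 to 8 are there at a start; the rules pass over those that are not, and their reading is None.
At some moment in a run one of toggle0, toggle1, toggle2, toggle3, toggle4, toggle5, toggle6, toggle7 may be knocked a few centimetres aside while the robot is not near it.
Once in a run the grip may slacken for a moment while it holds something.
It also fails if it takes over 210 s, if anything falls off the work surface, if the arm or the gripper's body presses on something with over 40 N, if the wrist force passes 120 N, or if a joint passes its speed limit or range.

ROBOT

A 6-joint arm with a two-finger parallel gripper is mounted at the origin on the work surface. World frame = base frame: x ahead of the robot, y to its left, z up, the work surface at z = 0. Lengths are in m, angles in rad, forces in N, time in s.
With the tool pointing down it reaches from about 0.35 to 0.975 m from the base axis. Payload 4.9 kg.
Tool frame: the origin (TCP) lies at the very end of the fingers, on their centre line; the grasp point (between the pads) lies 19 mm behind it; z points along the fingers, y is the line along which they close (so a half turn about z gives the same grasp; the last joint's range is limited). The gripper opens to 85 mm and grips with 20 to 120 N. Pads are 22 mm wide; open, the fingers measure 114 mm over their backs; the gripper's body (76 mm by 85 mm) begins 54 mm behind the grasp point. The pads swing forward as they close: fully open they stand 13 mm farther back than shut.
Start: joints at [1.231, 0.053, 1.613, -0, 1.476, -0.119], TCP at [0.137, 0.61, 0.231] pointing down, gripper open.
Joint ranges: [-3.01, 3.01], [-1.01, 2.22], [0.06, 2.58], [-1.02, 4.17], [0.09, 2.62], [-3.14, 3.14]. Speed limits (rad/s): [2.57, 2.57, 3.14, 3.14, 3.14, 3.14].

INTERFACE

Orientations are given as a unit quaternion [w, x, y, z].
In Python, from plant import state, optics, ticket, nets gives the robot as it stands. The module is installed in compiled form; this text tells all that it offers.
- The arm moves only by the shell command python3 -m inch 'ROWS' [OPENING]. ROWS is JSON, a list of rows, each an object of numbers: "dx", "dy", "dz": the shift along the tool's x, y, z as a fraction of full scale; "rx", "ry", "rz": the turn, a rotation vector about the tool's x, y, z as a fraction of full scale. In form: [{"dx": .., "dy": .., "dz": .., "rx": .., "ry": .., "rz": ..}, ...]. A call has 1 to 5 rows; each row is the pose to reach, as a shift and turn from the pose commanded when the call began, along the tool's axes at that moment; what a row does not reach only later rows make up. Full scale, the value 1, is 0.8 m for a shift and 1.5 rad for a turn. A row lasts 1/10 s, in which the tool goes at most 50 mm and 8.59 degrees, less where a joint would pass 70% of its speed; a pose out of reach is approached as far as the arm can. A call with a number of a shift or a turn outside -1 to 1 is refused whole. A call with a gripper value outside its range is refused whole. OPENING is the opening, from -1 (shut) to 1 (fully open), set as the call begins (- or left out, the last holds). The fingers move at their own pace and stop on an object; the grip force is fixed at half the most. Time passes only in rows, so rows that repeat a pose let the fingers close. It gives the time, the measured TCP pose, the force, the opening and the grip force at its end, in the units of the state.
- state(): the state, without advancing time (a new reading comes with each control period).
- optics.grab_frame(name): name is "scene" or "top" or "wrist"; returns the picture (480x640x3 uint8, red, green, blue); there is no depth.
- optics.camera_info(name): a dict with "fx", "fy", "cx", "cy" (pixels), "R" (3x3) and "t" (3): a world point X has camera coordinates R X + t. Camera axes: x right, y down, z forward; pixel columns grow to the right and rows downward; lengths in m; the calibration is good to about 2 mm. The wrist camera is an equidistant fisheye: a pixel r from the principal point sees the ray r / f radians off the axis. A picture is of the moment at which its call begins: read the wrist's pose just before it. camera_info takes no time and is no camera call; for the wrist camera it gives the pose at the moment of the call.
- ticket.job_done(): hands the job in; it is judged then, once.
Trained networks look in the newest picture that a camera, given by its name, has taken for a name from the list of things; names that differ only in an ending like _2 or _b are one class to them, and where a whole thing is asked for, a point or a joint stands for the part that bears it (a point fixed in the world has none). Each returns a list of dicts, best first, with "confidence" (0 to 1); they miss things now and then, are a little off and sometimes report something else, mostly with a low value. They report only what shows in the picture. A call takes as long as a camera call. They do not tell look-alikes from the thing itself.
- nets.boxes_of(camera, name): "bbox" ([centre column, centre row, width, height] in pixels, round what is visible of it).
- nets.outline_of(camera, name): "pixels" (480x640 bool, what is visible of it) and "bbox" ([centre column, centre row, width, height] in pixels, round what is visible of it).
The state is a dict: "time": time; "joint_pos": joint angles; "joint_vel": joint speeds; "joint_efforts": joint torques, N m; "tool_pos": TCP position; "tool_rot": TCP orientation; "contact_force": force on the tool from outside, world axes, zero at the start; "ft_torque": the same for the moment, N m; "gripper_width": opening from 0.0 (shut) to 1.0 (fully open); "grasp_force": force on a finger pad.
Only numpy, scipy, OpenCV 4.12 (cv2) and the standard library are available. Lean on these libraries where they do the work, as an engineer would, in place of code of your own. Each camera call takes 0.05 s, during which the arm holds its last target. There are 200 camera calls.

## Working session

There is one attempt and no reset: what is moved stays moved. The work goes in short steps, Python scripts to look and compute and a shell command to move; the robot and the scene stay as the last step left them, time stands still between calls to the robot, and variables do not carry over. Pictures are saved under pics/ and viewed, at most 14 in all, crops included, and the job is handed in when it is done.

```bash
mkdir -p pics; cat > h.py <<'E'
import numpy as np, cv2
from plant import state, optics, ticket, nets
from scipy.spatial.transform import Rotation as Ro
def save(cam,fn,img=None):
    im=optics.grab_frame(cam) if img is None else img
    cv2.imwrite('pics/'+fn,im[...,::-1]); return im
def ray(cam,u,v,info=None):
    c=info or optics.camera_info(cam); R=np.array(c['R']);t=np.array(c['t'])
    x=(u-c['cx'])/c['fx'];y=(v-c['cy'])/c['fy']
    if cam=='wrist':
        th=np.hypot(x,y); s=np.sin(th)/th if th>1e-9 else 1; d=np.array([x*s,y*s,np.cos(th)])
    else: d=np.array([x,y,1.])
    return -R.T@t, R.T@d
def at(cam,u,v,z,info=None):
    o,d=ray(cam,u,v,info); return o+d*(z-o[2])/d[2]
def proj(cam,X,info=None):
    c=info or optics.camera_info(cam); p=np.array(c['R'])@X+np.array(c['t'])
    if cam=='wrist':
        r=np.hypot(p[0],p[1]);th=np.arctan2(r,p[2]);k=th/r if r>1e-9 else 1
        return np.array([c['cx']+c['fx']*p[0]*k,c['cy']+c['fy']*p[1]*k])
    return np.array([c['cx']+c['fx']*p[0]/p[2],c['cy']+c['fy']*p[1]/p[2]])
def tool():
    s=state();q=s['tool_rot'];return np.array(s['tool_pos']),Ro.from_quat([q[1],q[2],q[3],q[0]])
E
python3 - <<'E'
from h import *
p,R=tool();print(p,R.as_matrix().round(3),state()['time'])
for c in('top','scene','wrist'):
    save(c,c+'0.png'); i=optics.camera_info(c); print(c,i['fx'],(-np.array(i['R']).T@np.array(i['t'])).round(3))
for n in('toggle0_c','toggle1_c','station','shutter'):
    for b in nets.boxes_of('top',n): print(n,np.round(b['bbox']),round(b['confidence'],2),at('top',b['bbox'][0],b['bbox'][1],0.02).round(3))
E
```

```text
[0.13668072 0.60923262 0.23004561] [[-0.976  0.219 -0.001]
 [ 0.219  0.976 -0.002]
 [ 0.    -0.002 -1.   ]] 0.0
top 470.89875953079013 [ 0.241 -0.018  1.508]
scene 497.3047052132713 [ 0.99  -0.908  0.772]
wrist 371.64829954431775 [0.059 0.628 0.372]
toggle0_c [405. 250.   6.  11.] 0.63 [ 0.445 -0.291  0.02 ]
toggle0_c [263. 233.  24.  19.] 0.41 [0.507 0.161 0.02 ]
station [407. 296.  66.  49.] 0.66 [ 0.299 -0.291  0.02 ]
station [256. 233.  65.  49.] 0.65 [0.508 0.185 0.02 ]
station [234. 302.  62.  55.] 0.6 [0.288 0.253 0.02 ]
shutter [241. 312.  27.  23.] 0.93 [0.259 0.23  0.02 ]
shutter [424. 303.  25.  27.] 0.77 [ 0.276 -0.341  0.02 ]
shutter [264. 236.  23.  24.] 0.62 [0.498 0.157 0.02 ]
```

View pics/top0.png

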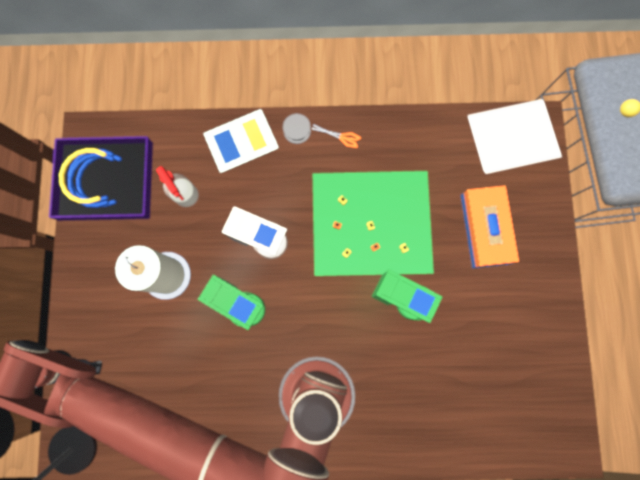

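View pics/scene0.png

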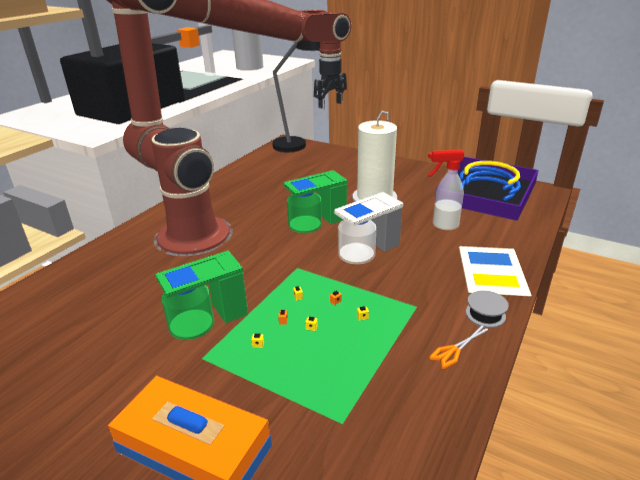

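The real station is the white-decked one at top (255,232). The green ones at (232,302) and (408,297) are look-alikes. I see six toggles on the mat: yellow at (343,200), (371,225), (347,253) and (404,248), orange at (337,225) and (376,247). An enlarged crop will confirm this, and I'll compute poses from it.

```bash
python3 - <<'E'
from h import *
im=cv2.imread('pics/top0.png'); hsv=cv2.cvtColor(im,cv2.COLOR_BGR2HSV)
cv2.imwrite('pics/crop0.png',cv2.resize(im[160:290,200:450],None,fx=3.2,fy=3.2,interpolation=cv2.INTER_CUBIC))
i=optics.camera_info('top')
def blobs(m,z,box,amin):
    mm=np.zeros_like(m);x0,x1,y0,y1=box;mm[y0:y1,x0:x1]=m[y0:y1,x0:x1]
    n,l,s,c=cv2.connectedComponentsWithStats(mm)
    for k in range(1,n):
        if s[k,4]>=amin: print(c[k].round(1),s[k,4],at('top',*c[k],z,i).round(4), [at('top',*q,z,i)[:2].round(3).tolist() for q in cv2.boxPoints(cv2.minAreaRect(np.argwhere(l==k)[:,::-1].astype(np.float32)))] if s[k,4]>200 else '')
box=(220,290,200,262)
blue=cv2.inRange(hsv,(100,150,80),(130,255,255))
blobs(blue,.138,box,20)
wh=cv2.inRange(hsv,(0,0,225),(180,40,255))|blue
blobs(wh,.138,box,50)
for n,a,b in(('yel',21,33),('or',4,20)):
    print(n);blobs(cv2.inRange(hsv,(a,150,120),(b,255,255)),.024,(312,432,172,275),4)
print(at('top',160,275,0.0,i),at('top',182,190,0.0,i),[at('top',u,v,0,i)[:2].round(3) for u,v in((312,172),(433,275))])
E
```

```text
[265.1 234.8] 225 [0.481  0.1409 0.138 ] [[0.469, 0.17], [0.513, 0.151], [0.494, 0.112], [0.45, 0.132]]
[253.5 231.3] 1517 [0.4923 0.1751 0.138 ] [[0.484, 0.276], [0.575, 0.236], [0.491, 0.063], [0.402, 0.104]]
[265.1 234.8] 225 [0.481  0.1409 0.138 ] [[0.469, 0.17], [0.513, 0.151], [0.494, 0.112], [0.45, 0.132]]
yel
or
[336.7 225.2] 30 [ 0.5273 -0.0757  0.024 ] 
[374.9 246.8] 29 [ 0.455  -0.1952  0.024 ] 
[0.38104745 0.49537172 0.        ] [0.66157286 0.43223291 0.        ] [array([0.714, 0.   ]), array([ 0.364, -0.38 ])]
```

View pics/crop0.png

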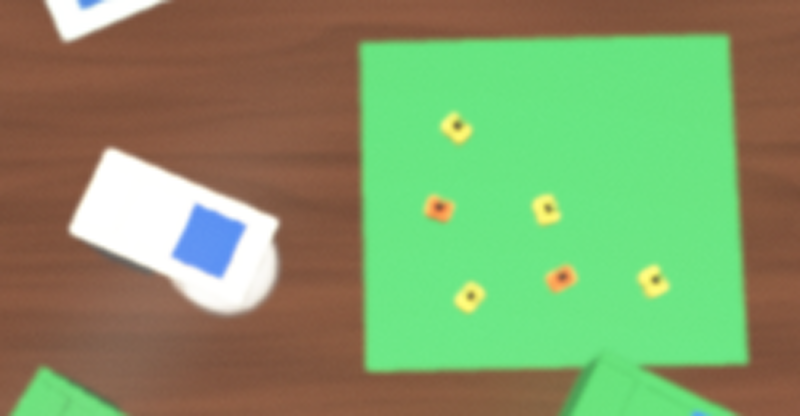

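```bash
python3 -m inch '[{"dz":-0.06},{"dz":-0.12},{"dz":-0.18},{"dz":-0.2},{"dz":-0.2}]' 1
```

```text
validation failed for argument at $[0]...
```

The crop shows the white deck with its blue shutter at crop (208,241), plus four yellow and two orange toggles, all on the mat. The move was refused, so I'll retry with all six keys.

```bash
python3 -m inch '[{"dx":0,"dy":0,"dz":-0.06,"rx":0,"ry":0,"rz":0},{"dx":0,"dy":0,"dz":-0.12,"rx":0,"ry":0,"rz":0},{"dx":0,"dy":0,"dz":-0.18,"rx":0,"ry":0,"rz":0},{"dx":0,"dy":0,"dz":-0.2,"rx":0,"ry":0,"rz":0},{"dx":0,"dy":0,"dz":-0.2,"rx":0,"ry":0,"rz":0}]' 1
```

```text
time: 0.85
tool_pos: [0.1372, 0.6108, 0.3959]
tool_rot: [0.001, 0.11, 0.994, 0.004]
contact_force: [0.3, -0.1, 0.4]
gripper_width: 1.0
grasp_force: 0.0
```

```bash
cat >> h.py <<'E'
def plan(p,yaw=None,name=''):
    """world TCP p, yaw = world angle of the closing line (tool y), mod pi -> units in tool axes"""
    q,R=tool(); d=R.inv().apply(np.array(p)-q)/0.8
    M=R
    if yaw is not None:
        y=R.apply([0,1,0]); c=np.arctan2(y[1],y[0]); e=(yaw-c+np.pi/2)%np.pi-np.pi/2
        # choose the half turn that keeps joint 6 in range
        M=Ro.from_matrix(np.c_[np.cross([np.cos(c+e),np.sin(c+e),0],[0,0,-1]),[np.cos(c+e),np.sin(c+e),0],[0,0,-1]])
    r=(R.inv()*M).as_rotvec()/1.5
    print(name,'d',d.round(4),'r',r.round(4),'dist',np.linalg.norm(d*.8).round(3),'ang',np.degrees(np.linalg.norm(r)*1.5).round(1))
E
python3 -c "
from h import *
plan([.57,.06,.36],np.pi/2)"
```

```text
d [-0.6786 -0.5537  0.0413] r [ 0.0048  0.0011 -0.1472] dist 0.701 ang 12.7
```

```bash
python3 -m inch '[{"dx":-0.06,"dy":-0.05,"dz":0,"rx":0,"ry":0,"rz":-0.05},{"dx":-0.1,"dy":-0.09,"dz":0,"rx":0,"ry":0,"rz":-0.1},{"dx":-0.15,"dy":-0.13,"dz":0,"rx":0,"ry":0,"rz":-0.147},{"dx":-0.2,"dy":-0.17,"dz":0,"rx":0,"ry":0,"rz":-0.147},{"dx":-0.24,"dy":-0.2,"dz":0,"rx":0,"ry":0,"rz":-0.147}]' && python3 -c "
from h import *
plan([.57,.06,.36],np.pi/2);print(state()['joint_pos'])"
```

```text
time: 1.35
tool_pos: [0.2893, 0.4096, 0.3879]
tool_rot: [-0.002, -0.0, 1.0, -0.002]
contact_force: [1.0, 0.8, -0.4]
gripper_width: 0.998
grasp_force: 0.0
 d [-0.3508 -0.437   0.0352] r [-0.0022 -0.002   0.0003] dist 0.449 ang 0.3
[ 8.07395906e-01 -2.84823086e-01  1.66735300e+00 -1.21473439e-04
  1.76361686e+00 -7.63858246e-01]
```

```bash
python3 -m inch '[{"dx":-0.2,"dy":-0.25,"dz":0.02,"rx":0,"ry":0,"rz":0},{"dx":-0.2,"dy":-0.25,"dz":0.02,"rx":0,"ry":0,"rz":0},{"dx":-0.2,"dy":-0.25,"dz":0.02,"rx":0,"ry":0,"rz":0},{"dx":-0.35,"dy":-0.437,"dz":0.035,"rx":0,"ry":0,"rz":0},{"dx":-0.35,"dy":-0.437,"dz":0.035,"rx":0,"ry":0,"rz":0}]' >/dev/null;  python3 -m inch '[{"dx":-0.15,"dy":-0.187,"dz":0.015,"rx":0,"ry":0,"rz":0},{"dx":-0.15,"dy":-0.187,"dz":0.015,"rx":0,"ry":0,"rz":0},{"dx":-0.15,"dy":-0.187,"dz":0.015,"rx":0,"ry":0,"rz":0},{"dx":-0.15,"dy":-0.187,"dz":0.015,"rx":0,"ry":0,"rz":0},{"dx":-0.15,"dy":-0.187,"dz":0.015,"rx":0,"ry":0,"rz":0}]'
python3 - <<'E'
from h import *
i=optics.camera_info('wrist'); im=save('wrist','w1.png')
print(tool()[0],(-np.array(i['R']).T@np.array(i['t'])).round(3),np.array(i['R']).round(2))
for n in('toggle0_c','toggle1_c','station','shutter'):
    for b in nets.boxes_of('wrist',n): print(n,np.round(b['bbox']),round(b['confidence'],2),at('wrist',b['bbox'][0],b['bbox'][1],0.138 if n[0]=='s' else .015,i).round(3))
E
```

```text
time: 2.35
tool_pos: [0.5658, 0.0633, 0.3583]
tool_rot: [-0.004, 0.003, 1.0, -0.001]
contact_force: [-0.0, 0.0, -0.2]
gripper_width: 0.999
grasp_force: 0.0
[0.56482459 0.06525888 0.35914117] [0.487 0.065 0.501] [[ 0.01  1.   -0.  ]
 [ 0.95 -0.01  0.3 ]
 [ 0.3  -0.   -0.95]]
toggle0_c [ 83. 124.  19.  18.] 0.78 [ 0.454 -0.282  0.015]
toggle0_c [425. 138. 179. 150.] 0.72 [0.494 0.207 0.015]
station [422. 140. 176. 150.] 0.89 [0.495 0.167 0.138]
station [475.  28. 157.  56.] 0.88 [0.372 0.225 0.138]
station [ 73.  35. 146.  67.] 0.59 [ 0.355 -0.209  0.138]
shutter [17. 12. 33. 24.] 0.83 [ 0.297 -0.309  0.138]
shutter [400. 124.  70.  77.] 0.58 [0.48  0.145 0.138]
```

View pics/w1.png

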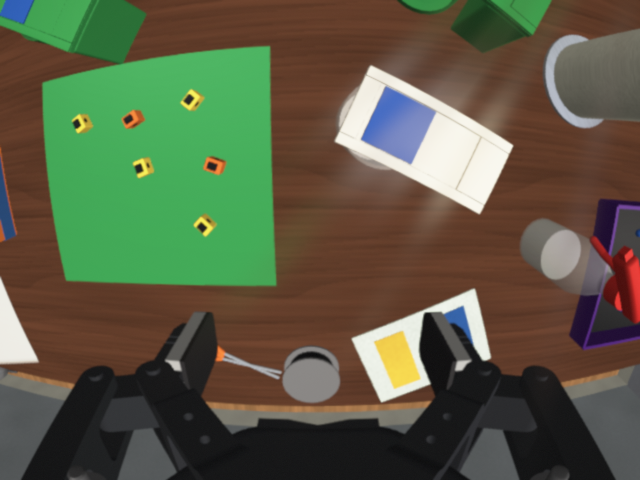

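The wrist view shows the deck with its blue shutter at (400,124). The six toggles are at (82,123), (133,119), (192,100), (144,168), (214,166) and (204,226). Next I'll rectify patches to measure them.

```bash
cat >> h.py <<'E'
def ortho(im,info,cx,cy,z,w,res):
    """rectified patch of plane z; columns grow with -world y, rows with -world x (as the top view)"""
    n=int(w/res); g=(np.arange(n)-n/2+.5)*res
    Y,X=np.meshgrid(cy-g,cx-g); P=np.stack([X,Y,np.full_like(X,z)],-1)@np.array(info['R']).T+np.array(info['t'])
    r=np.hypot(P[...,0],P[...,1]); k=np.arctan2(r,P[...,2])/r
    return cv2.remap(im,(info['cx']+info['fx']*P[...,0]*k).astype(np.float32),(info['cy']+info['fy']*P[...,1]*k).astype(np.float32),cv2.INTER_CUBIC)
def rects(patch,lo,hi,cx,cy,w,res,amin):
    m=cv2.inRange(cv2.cvtColor(patch,cv2.COLOR_RGB2HSV),lo,hi)
    cs,_=cv2.findContours(m,cv2.RETR_EXTERNAL,cv2.CHAIN_APPROX_NONE); out=[]; n=int(w/res)
    for c in cs:
        if cv2.contourArea(c)*res*res<amin: continue
        (u,v),(a,b),_=r=cv2.minAreaRect(c); B=cv2.boxPoints(r)
        e1,e2=B[1]-B[0],B[2]-B[1]; e=e1 if np.hypot(*e1)>np.hypot(*e2) else e2
        out.append((cx-(v-n/2+.5)*res, cy-(u-n/2+.5)*res, np.degrees(np.arctan2(-e[0],-e[1]))%180, max(a,b)*res,min(a,b)*res))
    return out
E
python3 - <<'E'
from h import *
im=cv2.imread('pics/w1.png')[...,::-1].copy(); i=optics.camera_info('wrist')
P=ortho(im,i,.5,.17,.138,.3,.0006)
for r in rects(P,(100,120,80),(130,255,255),.5,.17,.3,.0006,3e-4): print('shutter',np.round(r,4))
P0=cv2.resize(P,(300,300))
tiles=[]
for n,x,y,lo,hi in [(a,*at('wrist',u,v,.02,i)[:2],l,h) for a,u,v,l,h in
  [('Y1',82,123,20,35),('O1',133,119,5,19),('Y2',192,100,20,35),('Y3',144,168,20,35),('O2',214,166,5,19),('Y4',204,226,20,35)]]:
    p=ortho(im,i,x,y,.024,.06,.0003); tiles.append(p)
    for r in rects(p,(lo,110,60),(hi,255,255),x,y,.06,.0003,1e-4): print(n,np.round(r,4))
    q=ortho(im,i,x,y,.030,.06,.0003)
    for r in rects(q,(0,0,0),(180,255,70),x,y,.06,.0003,3e-5): print('   btn',np.round(r,4))
g=np.vstack([np.hstack(tiles[:3]),np.hstack(tiles[3:])])
g=np.hstack([g,cv2.resize(P,(200,400))*0]); g[:200,600:]=cv2.resize(P,(200,200))
save('', 'tiles.png',g)
E
```

```text
shutter [4.754000e-01 1.388000e-01 1.545367e+02 5.830000e-02 3.360000e-02]
Y1 [ 0.4546 -0.2756 25.7693  0.0307  0.0304]
   btn [ 4.5440e-01 -2.8190e-01  2.6565e+01  1.0700e-02  9.1000e-03]
O1 [ 4.59000e-01 -1.86300e-01  1.16565e+02  3.18000e-02  2.24000e-02]
   btn [ 4.587000e-01 -1.903000e-01  1.139625e+02  1.110000e-02  7.300000e-03]
Y2 [ 4.417000e-01 -9.600000e-02  1.393987e+02  2.630000e-02  2.390000e-02]
   btn [ 4.407000e-01 -9.860000e-02  1.383665e+02  1.020000e-02  7.600000e-03]
Y3 [ 5.275000e-01 -1.737000e-01  1.071027e+02  2.790000e-02  2.490000e-02]
   btn [ 5.28600e-01 -1.78200e-01  1.40363e+01  9.70000e-03  9.10000e-03]
O2 [ 5.30600e-01 -6.76000e-02  6.92278e+01  2.76000e-02  2.04000e-02]
   btn [ 5.31000e-01 -6.97000e-02  6.81986e+01  1.07000e-02  7.30000e-03]
Y4 [ 6.118000e-01 -8.670000e-02  1.343097e+02  2.530000e-02  2.490000e-02]
   btn [ 6.142e-01 -8.980e-02  4.500e+01  9.500e-03  8.500e-03]
```

View pics/tiles.png

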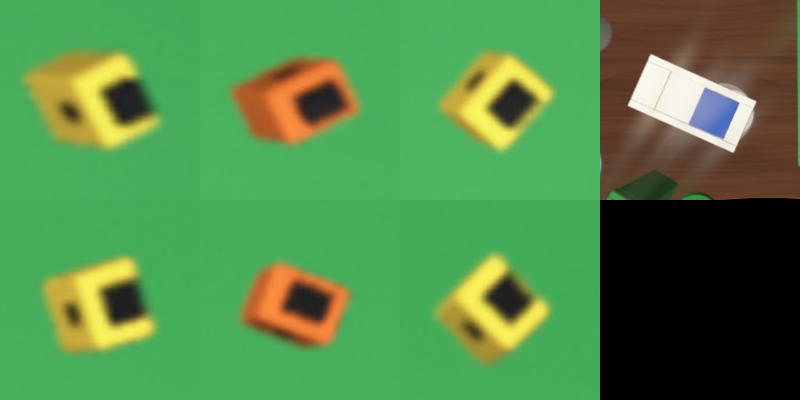

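Each button's long axis agrees with its body's long face, which carries the hole, so the toggle poses are good. The deck corners give 171 x 84 mm, as specified. That puts the mouth at about (0.479,0.145) with +y heading about 66.8°. Next I'll close the fingers and look from above the deck.

```bash
python3 -c "
from h import *
plan([.478,.145,.24],np.radians(66.8))"
```

```text
d [0.1074 0.096  0.1537] r [-0.     -0.001   0.2707] dist 0.168 ang 23.3
```

```bash
python3 -m inch '[{"dx":0.107,"dy":0.096,"dz":0.154,"rx":0,"ry":0,"rz":0.09},{"dx":0.107,"dy":0.096,"dz":0.154,"rx":0,"ry":0,"rz":0.18},{"dx":0.107,"dy":0.096,"dz":0.154,"rx":0,"ry":0,"rz":0.27},{"dx":0.107,"dy":0.096,"dz":0.154,"rx":0,"ry":0,"rz":0.27},{"dx":0.107,"dy":0.096,"dz":0.154,"rx":0,"ry":0,"rz":0.27}]' -1
cat > deck.py <<'E'
from h import *
import sys
def look(fn):
    i=optics.camera_info('wrist'); im=save('wrist',fn); c=(.495,.18)
    P=ortho(im,i,*c,.138,.26,.0005); h=cv2.cvtColor(P,cv2.COLOR_RGB2HSV)
    m=cv2.inRange(h,(0,0,150),(180,60,255))|cv2.inRange(h,(95,60,60),(130,255,255))
    m=cv2.morphologyEx(m,cv2.MORPH_OPEN,np.ones((9,9)))
    for r in rects(P,(100,100,60),(130,255,255),*c,.26,.0005,3e-4): print('blue',np.round(r,4))
    P2=P.copy();P2[m==0]=0;save('',fn.replace('.','m.'),np.hstack([cv2.resize(P,(390,390)),cv2.resize(P2,(390,390))]))
    cs,_=cv2.findContours(m,cv2.RETR_EXTERNAL,cv2.CHAIN_APPROX_NONE); k=max(cs,key=cv2.contourArea)
    (u,v),s,a=r=cv2.minAreaRect(k);B=cv2.boxPoints(r);print('deck ctr',c[0]-(v-259.5)*.0005,c[1]-(u-259.5)*.0005,np.array(s)*.0005,a)
look(sys.argv[1])
E
python3 deck.py w2.png
```

```text
time: 3.1
tool_pos: [0.4759, 0.1459, 0.2374]
tool_rot: [-0.002, 0.199, 0.98, -0.001]
contact_force: [-0.2, -0.3, -0.3]
gripper_width: 0.142
grasp_force: 0.0
blue [4.806000e-01 1.439000e-01 1.556006e+02 5.930000e-02 5.550000e-02]
deck ctr 0.48702354431152345 0.179858154296875 [0.17156602 0.10251707] 24.575428009033203
```

View pics/w2m.png

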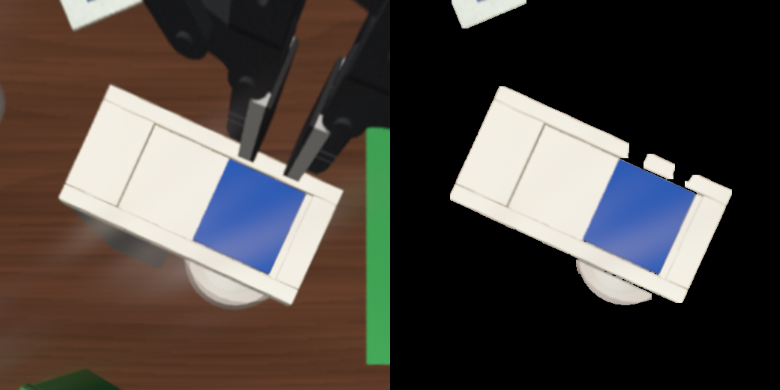

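Blue shutter measures 59 x 55 mm, centred at (0.4806,0.1439), with +y heading about 65.7°. This fits the description. Descending.

```bash
python3 -c "
from h import *
plan([.480,.143,.15],np.radians(65.7))"
```

```text
d [-0.0035 -0.0015  0.1123] r [-0.0004 -0.0005  0.0148] dist 0.09 ang 1.3
```

```bash
python3 -m inch '[{"dx":-0.0035,"dy":-0.0015,"dz":0.05,"rx":0,"ry":0,"rz":0.0148},{"dx":-0.0035,"dy":-0.0015,"dz":0.1,"rx":0,"ry":0,"rz":0.0148},{"dx":-0.0035,"dy":-0.0015,"dz":0.112,"rx":0,"ry":0,"rz":0.0148},{"dx":-0.0035,"dy":-0.0015,"dz":0.112,"rx":0,"ry":0,"rz":0.0148}]' -1
for k in 1; do python3 -m inch '[{"dx":0,"dy":0,"dz":0.005,"rx":0,"ry":0,"rz":0},{"dx":0,"dy":0,"dz":0.01,"rx":0,"ry":0,"rz":0},{"dx":0,"dy":0,"dz":0.0125,"rx":0,"ry":0,"rz":0},{"dx":0,"dy":0,"dz":0.0125,"rx":0,"ry":0,"rz":0}]'; done
```

```text
time: 3.55
tool_pos: [0.4815, 0.1416, 0.1507]
tool_rot: [-0.001, 0.212, 0.977, -0.0]
contact_force: [-0.2, 0.5, 0.5]
gripper_width: -0.001
grasp_force: 0.0
time: 3.95
tool_pos: [0.4818, 0.142, 0.1415]
tool_rot: [0.0, 0.212, 0.977, 0.0]
contact_force: [-0.5, 0.2, 0.0]
gripper_width: -0.001
grasp_force: 0.0
```

```bash
python3 -m inch '[{"dx":0,"dy":0,"dz":0.0025,"rx":0,"ry":0,"rz":0},{"dx":0,"dy":0,"dz":0.004,"rx":0,"ry":0,"rz":0},{"dx":0,"dy":0,"dz":0.004,"rx":0,"ry":0,"rz":0}]'; python3 -m inch '[{"dx":0,"dy":0,"dz":0.00125,"rx":0,"ry":0,"rz":0},{"dx":0,"dy":0,"dz":0.00125,"rx":0,"ry":0,"rz":0}]'
```

```text
time: 4.25
tool_pos: [0.4816, 0.1419, 0.1381]
tool_rot: [0.0, 0.212, 0.977, 0.0]
contact_force: [-0.4, 0.8, 1.8]
gripper_width: -0.002
grasp_force: 0.9
time: 4.45
tool_pos: [0.4818, 0.1421, 0.138]
tool_rot: [0.0, 0.212, 0.977, 0.0]
contact_force: [-3.5, 0.4, 6.5]
gripper_width: 0.002
grasp_force: 3.1
```

```bash
python3 -m inch '[{"dx":0,"dy":0,"dz":0.001,"rx":0,"ry":0,"rz":0},{"dx":0,"dy":0.01,"dz":0.001,"rx":0,"ry":0,"rz":0},{"dx":0,"dy":0.02,"dz":0.001,"rx":0,"ry":0,"rz":0},{"dx":0,"dy":0.03,"dz":0.001,"rx":0,"ry":0,"rz":0},{"dx":0,"dy":0.04,"dz":0.001,"rx":0,"ry":0,"rz":0}]'; python3 -m inch '[{"dx":0,"dy":0.01,"dz":0,"rx":0,"ry":0,"rz":0},{"dx":0,"dy":0.02,"dz":0,"rx":0,"ry":0,"rz":0},{"dx":0,"dy":0.03,"dz":0,"rx":0,"ry":0,"rz":0},{"dx":0,"dy":0.036,"dz":0,"rx":0,"ry":0,"rz":0},{"dx":0,"dy":0.036,"dz":0,"rx":0,"ry":0,"rz":0}]'
```

```text
time: 4.95
tool_pos: [0.4953, 0.1718, 0.138]
tool_rot: [0.0, 0.212, 0.977, 0.001]
contact_force: [-3.8, -0.2, 8.5]
gripper_width: 0.003
grasp_force: 4.6
time: 5.45
tool_pos: [0.5079, 0.1972, 0.138]
tool_rot: [0.001, 0.212, 0.977, -0.0]
contact_force: [-1.4, -1.4, 7.9]
gripper_width: 0.002
grasp_force: 3.9
```

```bash
python3 -m inch '[{"dx":0,"dy":0,"dz":-0.05,"rx":0,"ry":0,"rz":0},{"dx":0,"dy":0,"dz":-0.1,"rx":0,"ry":0,"rz":0},{"dx":0,"dy":0,"dz":-0.15,"rx":0,"ry":0,"rz":0},{"dx":0,"dy":0,"dz":-0.15,"rx":0,"ry":0,"rz":0}]' 0
python3 deck.py w3.png
```

```text
time: 5.85
tool_pos: [0.5098, 0.198, 0.2636]
tool_rot: [0.006, 0.212, 0.977, 0.003]
contact_force: [1.1, 0.3, -0.1]
gripper_width: 0.503
grasp_force: 0.0
blue [0.4775 0.1432 0.     0.0385 0.037 ]
blue [5.029000e-01 1.926000e-01 1.554328e+02 5.890000e-02 5.550000e-02]
deck ctr 0.4885655059814453 0.1795322570800781 [0.17198341 0.09958453] 24.553422927856445
```

View pics/w3m.png

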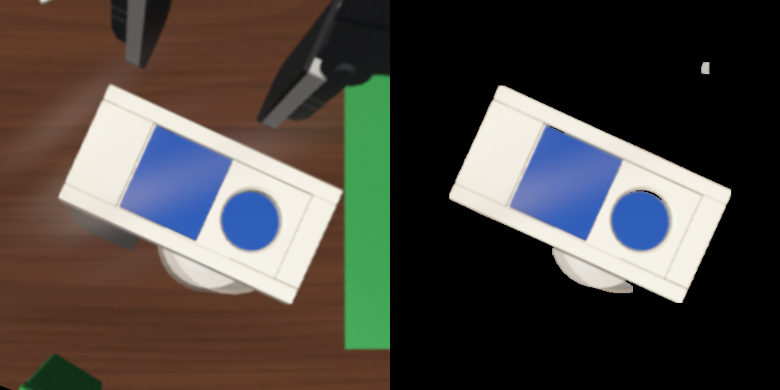

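The shutter now sits against the channel's far end and the round mouth is clear. The mouth shows blue inside at (251,220), so I'll check that in an enlarged raw crop.

```bash
python3 - <<'E'
from h import *
i=optics.camera_info('wrist'); im=cv2.imread('pics/w3.png'); u,v=proj('wrist',[.485,.155,.138],i); u,v=int(u),int(v); print(u,v)
a=im[max(v-75,0):v+75,max(u-100,0):u+100]; a=cv2.resize(a,None,fx=2.6,fy=2.6,interpolation=cv2.INTER_CUBIC)
s=save('scene','s3.png')[...,::-1][170:270,320:420]; s=cv2.resize(s,(270,270),interpolation=cv2.INTER_CUBIC)
h=max(a.shape[0],270); g=np.zeros((h,a.shape[1]+270,3),np.uint8); g[:a.shape[0],:a.shape[1]]=a; g[:270,a.shape[1]:]=s
cv2.imwrite('pics/crop3.png',g); print(g.shape)
E
```

```text
250 231
(390, 790, 3)
```

View pics/crop3.png

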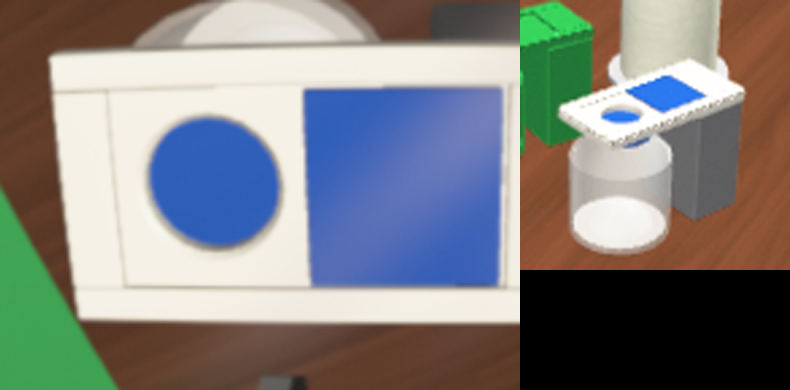

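There is something blue in the neck just below the mouth: in the scene crop it's at (635,143), under the deck. The shutter also shows a roughly 3 mm gap to its end stop. I'll push it further against the stop and look again.

```bash
python3 -c "
from h import *
plan([.503,.191,.1395],np.radians(65.7))"
```

```text
d [ 0.0019 -0.0097  0.1471] r [ 0.0011  0.0014 -0.0022] dist 0.118 ang 0.2
```

```bash
python3 -m inch '[{"dx":0.002,"dy":-0.0097,"dz":0.0,"rx":0,"ry":0,"rz":0},{"dx":0.002,"dy":-0.0097,"dz":0.0,"rx":0,"ry":0,"rz":0},{"dx":0.002,"dy":-0.0097,"dz":0.06,"rx":0,"ry":0,"rz":0},{"dx":0.002,"dy":-0.0097,"dz":0.12,"rx":0,"ry":0,"rz":0},{"dx":0.002,"dy":-0.0097,"dz":0.146,"rx":0,"ry":0,"rz":0}]' -1;python3 -m inch '[{"dx":0,"dy":0,"dz":0.001,"rx":0,"ry":0,"rz":0},{"dx":0,"dy":0,"dz":0.003,"rx":0,"ry":0,"rz":0},{"dx":0,"dy":0,"dz":0.003,"rx":0,"ry":0,"rz":0}]'
```

```text
time: 6.45
tool_pos: [0.4986, 0.19, 0.137]
tool_rot: [-0.005, 0.212, 0.977, -0.002]
contact_force: [-48.0, -12.0, 95.8]
gripper_width: -0.001
grasp_force: 45.9
time: 6.75
tool_pos: [0.5014, 0.1906, 0.138]
tool_rot: [-0.001, 0.212, 0.977, -0.001]
contact_force: [-5.0, -1.8, 12.3]
gripper_width: 0.006
grasp_force: 6.1
```

```bash
python3 -m inch '[{"dx":0,"dy":0.003,"dz":0,"rx":0,"ry":0,"rz":0},{"dx":0,"dy":0.006,"dz":0,"rx":0,"ry":0,"rz":0},{"dx":0,"dy":0.008,"dz":0,"rx":0,"ry":0,"rz":0},{"dx":0,"dy":0.01,"dz":0,"rx":0,"ry":0,"rz":0},{"dx":0,"dy":0.01,"dz":0,"rx":0,"ry":0,"rz":0}]'; python3 -m inch '[{"dx":0,"dy":0.002,"dz":0,"rx":0,"ry":0,"rz":0},{"dx":0,"dy":0.002,"dz":0,"rx":0,"ry":0,"rz":0}]';python3 -m inch '[{"dx":0,"dy":0,"dz":-0.03,"rx":0,"ry":0,"rz":0},{"dx":0,"dy":0,"dz":-0.09,"rx":0,"ry":0,"rz":0},{"dx":0,"dy":0,"dz":-0.15,"rx":0,"ry":0,"rz":0},{"dx":0,"dy":0,"dz":-0.15,"rx":0,"ry":0,"rz":0},{"dx":0,"dy":0,"dz":-0.15,"rx":0,"ry":0,"rz":0}]' 0
python3 deck.py w4.png
```

```text
time: 7.25
tool_pos: [0.5055, 0.1965, 0.138]
tool_rot: [0.0, 0.212, 0.977, -0.002]
contact_force: [-3.2, -6.2, 12.0]
gripper_width: 0.003
grasp_force: 5.5
time: 7.45
tool_pos: [0.5062, 0.1979, 0.1379]
tool_rot: [0.0, 0.212, 0.977, -0.002]
contact_force: [-3.4, -6.3, 11.5]
gripper_width: -0.003
grasp_force: 5.4
time: 7.95
tool_pos: [0.5062, 0.1995, 0.2573]
tool_rot: [0.001, 0.212, 0.977, 0.0]
contact_force: [-0.2, 0.4, -0.7]
gripper_width: 0.501
grasp_force: 0.0
blue [0.4775 0.1432 0.     0.0385 0.037 ]
blue [5.02800e-01 1.92700e-01 1.55556e+02 5.91000e-02 5.54000e-02]
deck ctr 0.4880374755859375 0.17976400756835936 [0.17185915 0.10061263] 24.511018753051758
```

View pics/w4m.png

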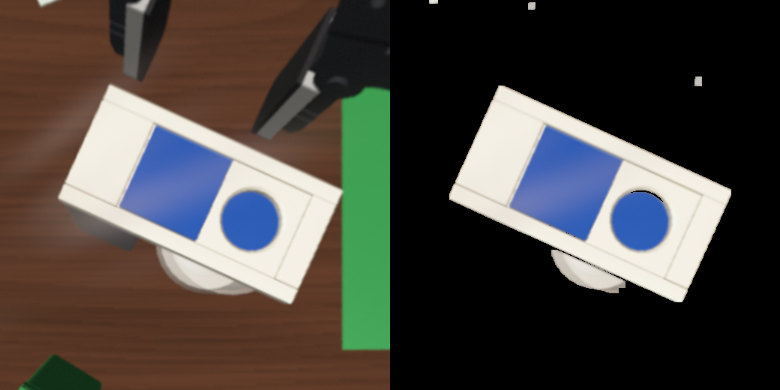

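```bash
python3 - <<'E'
from h import *
i=optics.camera_info('scene')
for f in('scene0','s3'):
    im=cv2.imread(f'pics/{f}.png')
    print(f);print(im[219:229,354:372].tolist()[4][::2])
    h=cv2.cvtColor(im,cv2.COLOR_BGR2HSV); m=cv2.inRange(h,(100,120,50),(130,255,255))[195:235,330:410]
    for r in m[::1]: print(''.join('#' if x else '.' for x in r))
for z in(.138,.134,.12,.11): print(z,proj('scene',np.array([.480,.143,z]),i).round(1))
E
```

```text
scene0
[[133, 139, 144], [166, 176, 180], [164, 164, 165], [157, 115, 94], [151, 95, 69], [162, 132, 127], [213, 219, 220], [214, 219, 219], [214, 218, 218]]
................................................................................
................................................................................
................................................................................
................................................................................
................................................................................
................................................................................
................................................................................
................................................................................
.............................#..................................................
...........................####.................................................
........................#########...............................................
.....................##############................
[... 5069 characters left out ...]
.......................................................
................................................................................
................................................................................
................................................................................
................................................................................
................................................................................
................................................................................
................................................................................
0.138 [358.2 208.9]
0.134 [358.2 210.2]
0.12 [358.1 214.8]
0.11 [358.  218.1]
```

The scene mask shows that blue neck piece at (363,223) unchanged from before opening, so it's a static part. The shutter is on its stop and resisted over 6 N. I'll go for the first toggle, orange O2, and watch how it drops.

```bash
cat >> h.py <<'E'
T=dict(Y1=(.4544,-.2819,116.6),O1=(.4587,-.1903,24),Y2=(.4407,-.0986,48.4),Y3=(.5286,-.1782,104),O2=(.531,-.0697,158.2),Y4=(.6142,-.0898,135))
MOUTH=(.4795,.1425)
def legs(*wp):
    """wp: (x,y,z,closing yaw deg or None); each leg in tool axes at its own start; yaw kept in -85..150"""
    q,R=tool(); y=R.apply([0,1,0]); c=np.degrees(np.arctan2(y[1],y[0]))
    for x,yy,z,a in wp:
        if a is None: a=c
        else: a=min([k for k in(a-360,a-180,a,a+180) if -85<k<150],key=lambda k:abs(k-c))
        d=np.array([x,yy,z])-q; t=np.radians(c); Y=np.array([np.cos(t),np.sin(t),0]); X=np.cross(Y,[0,0,-1])
        print('d',(np.array([d@X,d@Y,-d[2]])/.8).round(4),'rz',round(-np.radians(a-c)/1.5,4),'rows>=',int(max(np.ceil(np.linalg.norm(d)/.05),np.ceil(abs(a-c)/8.59))))
        q=np.array([x,yy,z]);c=a
E
python3 -c "
from h import *
x,y,a=T['O2'];legs((x,y,.13,a),(x,y,.04,None),(x,y,.006,None))"
```

```text
d [-0.1686 -0.2927  0.1566] rz 1.0157 rows>= 11
d [0.     0.     0.1125] rz -0.0 rows>= 2
d [0.     0.     0.0425] rz -0.0 rows>= 1
```

```bash
python3 -m inch '[{"dx":-0.03,"dy":-0.05,"dz":0,"rx":0,"ry":0,"rz":0.1},{"dx":-0.06,"dy":-0.1,"dz":0,"rx":0,"ry":0,"rz":0.2},{"dx":-0.09,"dy":-0.15,"dz":0,"rx":0,"ry":0,"rz":0.3},{"dx":-0.12,"dy":-0.2,"dz":0.02,"rx":0,"ry":0,"rz":0.4},{"dx":-0.15,"dy":-0.25,"dz":0.04,"rx":0,"ry":0,"rz":0.5}]' 0.2; python3 -c "
from h import *
x,y,a=T['O2'];legs((x,y,.10,a))"
```

```text
time: 8.5
tool_pos: [0.531, -0.0338, 0.2217]
tool_rot: [-0.002, 0.558, 0.83, -0.001]
contact_force: [0.8, -0.5, -0.8]
gripper_width: 0.6
grasp_force: 0.0
d [-0.0416 -0.0169  0.1521] rz 0.5118 rows>= 6
```

```bash
python3 -m inch '[{"dx":-0.0416,"dy":-0.017,"dz":0.05,"rx":0,"ry":0,"rz":0.1},{"dx":-0.0416,"dy":-0.017,"dz":0.1,"rx":0,"ry":0,"rz":0.2},{"dx":-0.0416,"dy":-0.017,"dz":0.13,"rx":0,"ry":0,"rz":0.3},{"dx":-0.0416,"dy":-0.017,"dz":0.152,"rx":0,"ry":0,"rz":0.4},{"dx":-0.0416,"dy":-0.017,"dz":0.152,"rx":0,"ry":0,"rz":0.512}]' 0.2; python3 -c "
from h import *
x,y,a=T['O2'];legs((x,y,.04,a),(x,y,.006,None))"
```

```text
time: 9.0
tool_pos: [0.5274, -0.0672, 0.0958]
tool_rot: [-0.005, 0.823, 0.568, -0.004]
contact_force: [-0.3, -0.2, -0.0]
gripper_width: 0.603
grasp_force: 0.0
d [-0.0014  0.0053  0.0697] rz 0.0113 rows>= 2
d [0.     0.     0.0425] rz -0.0 rows>= 1
```

```bash
python3 -m inch '[{"dx":0,"dy":0,"dz":0.03,"rx":0,"ry":0,"rz":0.01},{"dx":0,"dy":0,"dz":0.055,"rx":0,"ry":0,"rz":0.01},{"dx":0,"dy":0,"dz":0.065,"rx":0,"ry":0,"rz":0.01},{"dx":0,"dy":0,"dz":0.065,"rx":0,"ry":0,"rz":0.01}]' 0.2; python3 -c "
from h import *
x,y,a=T['O2'];legs((x,y,.006,a))"
```

```text
time: 9.4
tool_pos: [0.5296, -0.0674, 0.0476]
tool_rot: [-0.003, 0.826, 0.564, -0.002]
contact_force: [-0.5, -0.4, 0.4]
gripper_width: 0.602
grasp_force: 0.0
d [-0.002   0.0027  0.052 ] rz 0.0058 rows>= 1
```

```bash
python3 -m inch '[{"dx":-0.002,"dy":0.002,"dz":0.02,"rx":0,"ry":0,"rz":0},{"dx":-0.002,"dy":0.002,"dz":0.038,"rx":0,"ry":0,"rz":0},{"dx":-0.002,"dy":0.002,"dz":0.048,"rx":0,"ry":0,"rz":0},{"dx":-0.002,"dy":0.002,"dz":0.051,"rx":0,"ry":0,"rz":0},{"dx":-0.002,"dy":0.002,"dz":0.051,"rx":0,"ry":0,"rz":0}]' 0.2; python3 -m inch '[{"dx":0,"dy":0,"dz":0,"rx":0,"ry":0,"rz":0},{"dx":0,"dy":0,"dz":0,"rx":0,"ry":0,"rz":0},{"dx":0,"dy":0,"dz":0,"rx":0,"ry":0,"rz":0},{"dx":0,"dy":0,"dz":0,"rx":0,"ry":0,"rz":0},{"dx":0,"dy":0,"dz":0,"rx":0,"ry":0,"rz":0}]' -1;python3 -m inch '[{"dx":0,"dy":0,"dz":-0.03,"rx":0,"ry":0,"rz":0},{"dx":0,"dy":0,"dz":-0.09,"rx":0,"ry":0,"rz":0},{"dx":0,"dy":0,"dz":-0.15,"rx":0,"ry":0,"rz":0},{"dx":0,"dy":0,"dz":-0.21,"rx":0,"ry":0,"rz":0},{"dx":0,"dy":0,"dz":-0.24,"rx":0,"ry":0,"rz":0}]' -1; python3 -c "
from h import *
legs((*MOUTH,.2,None),(*MOUTH,.155,None))"
```

```text
time: 9.9
tool_pos: [0.5331, -0.0701, 0.01]
tool_rot: [-0.0, 0.826, 0.564, -0.0]
contact_force: [-0.0, -0.4, 0.2]
gripper_width: 0.602
grasp_force: 0.0
time: 10.4
tool_pos: [0.5342, -0.0704, 0.0113]
tool_rot: [0.001, 0.826, 0.564, 0.001]
contact_force: [-0.5, -0.1, 6.0]
gripper_width: 0.191
grasp_force: 60.0
time: 10.9
tool_pos: [0.535, -0.0707, 0.2074]
tool_rot: [0.003, 0.826, 0.564, 0.002]
contact_force: [0.9, -0.1, 0.0]
gripper_width: 0.191
grasp_force: 59.5
d [ 0.2231 -0.1614  0.0092] rz -0.0 rows>= 5
d [0.     0.     0.0563] rz -0.0 rows>= 1
```

```bash
python3 -m inch '[{"dx":0.05,"dy":-0.036,"dz":0,"rx":0,"ry":0,"rz":0},{"dx":0.1,"dy":-0.072,"dz":0,"rx":0,"ry":0,"rz":0},{"dx":0.15,"dy":-0.108,"dz":0,"rx":0,"ry":0,"rz":0},{"dx":0.2,"dy":-0.144,"dz":0,"rx":0,"ry":0,"rz":0},{"dx":0.223,"dy":-0.1614,"dz":0,"rx":0,"ry":0,"rz":0}]'; python3 -m inch '[{"dx":0,"dy":0,"dz":0.01,"rx":0,"ry":0,"rz":0},{"dx":0,"dy":0,"dz":0.02,"rx":0,"ry":0,"rz":0}]';python3 -c "
from h import *
legs((*MOUTH,.149,None))"
```

```text
time: 11.4
tool_pos: [0.4762, 0.1458, 0.2017]
tool_rot: [-0.001, 0.825, 0.565, -0.0]
contact_force: [0.6, -0.6, -0.1]
gripper_width: 0.192
grasp_force: 59.5
time: 11.6
tool_pos: [0.4776, 0.1429, 0.1855]
tool_rot: [0.0, 0.825, 0.565, -0.0]
contact_force: [0.5, 0.4, 0.3]
gripper_width: 0.191
grasp_force: 59.5
d [0.0004 0.0024 0.0456] rz -0.0 rows>= 1
```

```bash
python3 -m inch '[{"dx":0,"dy":0.002,"dz":0.02,"rx":0,"ry":0,"rz":0},{"dx":0,"dy":0.002,"dz":0.036,"rx":0,"ry":0,"rz":0},{"dx":0,"dy":0.002,"dz":0.045,"rx":0,"ry":0,"rz":0},{"dx":0,"dy":0.002,"dz":0.045,"rx":0,"ry":0,"rz":0},{"dx":0,"dy":0.002,"dz":0.045,"rx":0,"ry":0,"rz":0}]';  python3 -m inch '[{"dx":0,"dy":0,"dz":0,"rx":0,"ry":0,"rz":0},{"dx":0,"dy":0,"dz":0,"rx":0,"ry":0,"rz":0},{"dx":0,"dy":0,"dz":0,"rx":0,"ry":0,"rz":0},{"dx":0,"dy":0,"dz":-0.03,"rx":0,"ry":0,"rz":0},{"dx":0,"dy":0,"dz":-0.08,"rx":0,"ry":0,"rz":0}]' 0.0
python3 deck.py w5.png; python3 - <<'E'
from h import *
im=optics.grab_frame('scene')[...,::-1]; cv2.imwrite('pics/s5.png',im)
a=cv2.resize(im[185:275,315:415],(444,400),interpolation=cv2.INTER_CUBIC);b=cv2.imread('pics/w5m.png')[:,:390]; b=cv2.resize(b[70:330,50:350],(350,303))
g=np.zeros((400,794,3),np.uint8);g[:,:444]=a;g[:303,444:]=b;cv2.imwrite('pics/c5.png',g)
legs((.479,.1425,.2,None))
E
```

```text
time: 12.1
tool_pos: [0.4795, 0.1419, 0.1503]
tool_rot: [0.0, 0.826, 0.564, -0.0]
contact_force: [-0.7, -0.8, 0.1]
gripper_width: 0.188
grasp_force: 59.5
time: 12.6
tool_pos: [0.4772, 0.1421, 0.2118]
tool_rot: [-0.002, 0.826, 0.564, -0.003]
contact_force: [0.1, 0.1, -0.4]
gripper_width: 0.502
grasp_force: 0.0
blue [0.4808 0.143  0.     0.038  0.0365]
blue [5.034000e-01 1.925000e-01 1.553441e+02 5.860000e-02 5.560000e-02]
deck ctr 0.496875 0.175875 [0.17215245 0.08763226] 23.749494552612305
d [-0.0021 -0.004   0.0264] rz -0.0 rows>= 1
```

View pics/c5.png

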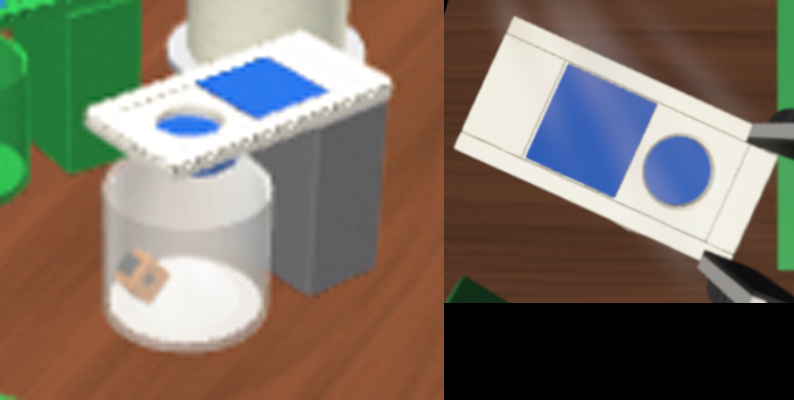

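The orange toggle landed inside the jar, seen at crop (140,275), and the mouth is clear, so the blue in the neck is no obstacle. Next is Y2.

```bash
cat > seek.py <<'E'
from h import *
import sys
def seek(n,z=.045,zlow=.006):
    x,y,a=T[n]; i=optics.camera_info('wrist'); im=optics.grab_frame('wrist'); w=.12
    q=ortho(im,i,x,y,.030,w,.0003); cand=[]
    h=cv2.cvtColor(q,cv2.COLOR_RGB2HSV); cm=cv2.inRange(h,(4,110,60),(36,255,255)); cm=cv2.morphologyEx(cm,cv2.MORPH_CLOSE,np.ones((45,45)))
    q2=q.copy(); q2[cm==0]=255
    for r in rects(q2,(0,0,0),(180,255,75),x,y,w,.0003,4e-5):
        if .007<r[4]<.013 and .009<r[3]<.017: cand.append(r)
    print([np.round(r,4).tolist() for r in cand]); cv2.imwrite(f'pics/seek_{n}.png',q[...,::-1])
    if cand:
        r=min(cand,key=lambda r:np.hypot(r[0]-x,r[1]-y)); legs((r[0],r[1],z,(r[2]+90)),(r[0],r[1],zlow,None))
if __name__=='__main__': seek(sys.argv[1])
E
python3 -c "
from h import *
x,y,a=T['Y2'];legs((x,y,.15,a))"
```

```text
d [-0.3003  0.0608  0.0889] rz -0.8108 rows>= 9
```

```bash
python3 -m inch '[{"dx":-0.06,"dy":0.012,"dz":0,"rx":0,"ry":0,"rz":-0.1},{"dx":-0.12,"dy":0.024,"dz":0,"rx":0,"ry":0,"rz":-0.2},{"dx":-0.18,"dy":0.036,"dz":0,"rx":0,"ry":0,"rz":-0.3},{"dx":-0.24,"dy":0.048,"dz":0.01,"rx":0,"ry":0,"rz":-0.4},{"dx":-0.3,"dy":0.06,"dz":0.04,"rx":0,"ry":0,"rz":-0.5}]' 0.2;python3 -m inch '[{"dx":0,"dy":0,"dz":0.02,"rx":0,"ry":0,"rz":-0.1},{"dx":0,"dy":0,"dz":0.03,"rx":0,"ry":0,"rz":-0.2},{"dx":0,"dy":0,"dz":0.04,"rx":0,"ry":0,"rz":-0.31},{"dx":0,"dy":0,"dz":0.04,"rx":0,"ry":0,"rz":-0.31},{"dx":0,"dy":0,"dz":0.04,"rx":0,"ry":0,"rz":-0.31}]' 0.2; python3 seek.py Y2
```

```text
time: 13.2
tool_pos: [0.4438, -0.068, 0.1961]
tool_rot: [0.002, 0.602, 0.799, 0.001]
contact_force: [0.4, -0.0, -0.2]
gripper_width: 0.597
grasp_force: 0.0
time: 13.7
tool_pos: [0.4432, -0.0661, 0.1626]
tool_rot: [0.0, 0.405, 0.914, 0.0]
contact_force: [0.1, 0.2, 0.2]
gripper_width: 0.602
grasp_force: 0.0
[]
```

```bash
python3 - <<'E'
from h import *
q=cv2.imread('pics/seek_Y2.png')[...,::-1].copy(); h=cv2.cvtColor(q,cv2.COLOR_RGB2HSV)
print('yel',[np.round(r,4).tolist() for r in rects(q,(4,110,60),(36,255,255),.4407,-.0986,.12,.0003,2e-5)])
print('blk',[np.round(r,4).tolist() for r in rects(q,(0,0,0),(180,255,75),.4407,-.0986,.12,.0003,2e-5)])
print(q[::50,::50].tolist()[3:6])
legs((.4407,-.0986,.15,48.4))
E
```

```text
yel [[0.4364, -0.0978, 138.5763, 0.0288, 0.0193]]
blk [[0.4497, -0.1544, 132.7094, 0.018, 0.0076]]
[[[82, 201, 106], [81, 201, 106], [82, 202, 106], [82, 201, 106], [82, 201, 105], [82, 202, 105], [82, 201, 105], [81, 201, 104]], [[84, 201, 106], [85, 202, 105], [88, 203, 106], [90, 203, 106], [61, 94, 56], [176, 210, 97], [86, 201, 106], [84, 200, 105]], [[84, 203, 108], [86, 204, 107], [87, 204, 107], [89, 204, 107], [251, 244, 100], [87, 204, 107], [85, 203, 106], [84, 202, 107]]]
d [-0.0277 -0.0298  0.0162] rz -0.0722 rows>= 1
```

```bash
sed -i 's/(180,255,75)/(180,255,115)/; s/,4e-5)/,3e-5)/' seek.py; sed -i 's/print(\[np.round(r,4)/print("body",[np.round(r,4).tolist() for r in rects(ortho(im,i,x,y,.024,w,.0003),(4,110,60),(36,255,255),x,y,w,.0003,8e-5)]);print([np.round(r,4)/' seek.py
python3 -m inch '[{"dx":-0.028,"dy":-0.03,"dz":0.016,"rx":0,"ry":0,"rz":-0.072},{"dx":-0.028,"dy":-0.03,"dz":0.016,"rx":0,"ry":0,"rz":-0.072},{"dx":-0.028,"dy":-0.03,"dz":0.016,"rx":0,"ry":0,"rz":-0.072}]' 0.2; python3 seek.py Y2
```

```text
time: 14.05
tool_pos: [0.4407, -0.0991, 0.15]
tool_rot: [0.0, 0.356, 0.935, 0.0]
contact_force: [-0.4, -0.2, 0.2]
gripper_width: 0.599
grasp_force: 0.0
body [[0.4371, -0.1012, 138.3665, 0.0281, 0.0178]]
[[0.4387, -0.1027, 138.3665, 0.012, 0.0082]]
d [-0.0012 -0.0054  0.1315] rz 0.0002 rows>= 3
d [0.     0.     0.0487] rz -0.0 rows>= 1
```

```bash
python3 -m inch '[{"dx":-0.001,"dy":-0.004,"dz":0.05,"rx":0,"ry":0,"rz":0},{"dx":-0.001,"dy":-0.004,"dz":0.1,"rx":0,"ry":0,"rz":0},{"dx":-0.001,"dy":-0.004,"dz":0.135,"rx":0,"ry":0,"rz":0},{"dx":-0.001,"dy":-0.004,"dz":0.16,"rx":0,"ry":0,"rz":0},{"dx":-0.001,"dy":-0.004,"dz":0.173,"rx":0,"ry":0,"rz":0}]' 0.2; python3 -m inch '[{"dx":0,"dy":0,"dz":0.003,"rx":0,"ry":0,"rz":0},{"dx":0,"dy":0,"dz":0.003,"rx":0,"ry":0,"rz":0}]'; python3 -m inch '[{"dx":0,"dy":0,"dz":0,"rx":0,"ry":0,"rz":0},{"dx":0,"dy":0,"dz":0,"rx":0,"ry":0,"rz":0},{"dx":0,"dy":0,"dz":0,"rx":0,"ry":0,"rz":0},{"dx":0,"dy":0,"dz":0,"rx":0,"ry":0,"rz":0},{"dx":0,"dy":0,"dz":0,"rx":0,"ry":0,"rz":0}]' -1;python3 -m inch '[{"dx":0,"dy":0,"dz":-0.03,"rx":0,"ry":0,"rz":0},{"dx":0,"dy":0,"dz":-0.09,"rx":0,"ry":0,"rz":0},{"dx":0,"dy":0,"dz":-0.15,"rx":0,"ry":0,"rz":0},{"dx":0,"dy":0,"dz":-0.21,"rx":0,"ry":0,"rz":0},{"dx":0,"dy":0,"dz":-0.25,"rx":0,"ry":0,"rz":0}]' -1; python3 -c "
from h import *
legs((.479,.1425,.2,None),(.479,.1425,.155,None))"
```

```text
time: 14.6
tool_pos: [0.4382, -0.1008, 0.0098]
tool_rot: [-0.001, 0.354, 0.935, 0.0]
contact_force: [-0.1, 1.0, 0.8]
gripper_width: 0.6
grasp_force: 0.0
time: 14.8
tool_pos: [0.4397, -0.1018, 0.0097]
tool_rot: [0.001, 0.354, 0.935, 0.0]
contact_force: [0.5, -0.2, -0.9]
gripper_width: 0.602
grasp_force: 0.0
time: 15.3
tool_pos: [0.4403, -0.1024, 0.0104]
tool_rot: [0.001, 0.354, 0.935, 0.0]
contact_force: [-1.3, 0.3, 7.2]
gripper_width: 0.194
grasp_force: 60.8
time: 15.8
tool_pos: [0.4399, -0.1022, 0.213]
tool_rot: [0.003, 0.354, 0.935, -0.0]
contact_force: [0.5, -0.9, -1.2]
gripper_width: 0.188
grasp_force: 60.1
d [0.166  0.2615 0.0162] rz -0.0 rows>= 5
d [0.     0.     0.0563] rz -0.0 rows>= 1
```

```bash
python3 -m inch '[{"dx":0.034,"dy":0.052,"dz":0,"rx":0,"ry":0,"rz":0},{"dx":0.067,"dy":0.105,"dz":0,"rx":0,"ry":0,"rz":0},{"dx":0.1,"dy":0.157,"dz":0,"rx":0,"ry":0,"rz":0},{"dx":0.133,"dy":0.21,"dz":0,"rx":0,"ry":0,"rz":0},{"dx":0.166,"dy":0.2615,"dz":0,"rx":0,"ry":0,"rz":0}]'; python3 -m inch '[{"dx":0,"dy":0,"dz":0.01,"rx":0,"ry":0,"rz":0},{"dx":0,"dy":0,"dz":0.02,"rx":0,"ry":0,"rz":0},{"dx":0,"dy":0,"dz":0.02,"rx":0,"ry":0,"rz":0}]';python3 -c "
from h import *
legs((.479,.1425,.149,None))"
```

```text
time: 16.3
tool_pos: [0.478, 0.1448, 0.2089]
tool_rot: [0.0, 0.354, 0.935, 0.0]
contact_force: [1.1, -1.0, 0.3]
gripper_width: 0.187
grasp_force: 60.1
time: 16.6
tool_pos: [0.4769, 0.142, 0.1907]
tool_rot: [-0.002, 0.355, 0.935, -0.001]
contact_force: [-0.6, -0.3, -0.3]
gripper_width: 0.192
grasp_force: 60.0
d [-0.0015  0.0022  0.0522] rz -0.0 rows>= 1
```

```bash
python3 -m inch '[{"dx":-0.0015,"dy":0.001,"dz":0.02,"rx":0,"ry":0,"rz":0},{"dx":-0.0015,"dy":0.001,"dz":0.04,"rx":0,"ry":0,"rz":0},{"dx":-0.0015,"dy":0.001,"dz":0.051,"rx":0,"ry":0,"rz":0},{"dx":-0.0015,"dy":0.001,"dz":0.051,"rx":0,"ry":0,"rz":0},{"dx":-0.0015,"dy":0.001,"dz":0.051,"rx":0,"ry":0,"rz":0}]';  python3 -m inch '[{"dx":0,"dy":0,"dz":0,"rx":0,"ry":0,"rz":0},{"dx":0,"dy":0,"dz":0,"rx":0,"ry":0,"rz":0},{"dx":0,"dy":0,"dz":0,"rx":0,"ry":0,"rz":0},{"dx":0,"dy":0,"dz":-0.03,"rx":0,"ry":0,"rz":0},{"dx":0,"dy":0,"dz":-0.08,"rx":0,"ry":0,"rz":0}]' 0.0
python3 - <<'E'
from h import *
im=optics.grab_frame('scene')[...,::-1]; cv2.imwrite('pics/s6.png',im)
h=cv2.cvtColor(im,cv2.COLOR_BGR2HSV)[215:270,330:385]
print('orange/yellow px in jar',cv2.countNonZero(cv2.inRange(h,(5,80,120),(18,255,255))),cv2.countNonZero(cv2.inRange(h,(20,70,120),(35,255,255))))
legs((.4587,-.1903,.16,24))
E
```

```text
time: 17.1
tool_pos: [0.4795, 0.1423, 0.1517]
tool_rot: [-0.0, 0.355, 0.935, -0.0]
contact_force: [0.8, 0.0, 0.4]
gripper_width: 0.187
grasp_force: 60.0
time: 17.6
tool_pos: [0.4775, 0.1424, 0.2136]
tool_rot: [-0.003, 0.354, 0.935, -0.002]
contact_force: [0.6, -0.0, 0.3]
gripper_width: 0.499
grasp_force: 0.0
orange/yellow px in jar 898 50
d [-0.2541 -0.3317  0.08  ] rz 0.2853 rows>= 7
```

```bash
python3 -m inch '[{"dx":-0.036,"dy":-0.047,"dz":0,"rx":0,"ry":0,"rz":0},{"dx":-0.072,"dy":-0.094,"dz":0,"rx":0,"ry":0,"rz":0},{"dx":-0.108,"dy":-0.141,"dz":0,"rx":0,"ry":0,"rz":0},{"dx":-0.144,"dy":-0.188,"dz":0,"rx":0,"ry":0,"rz":0},{"dx":-0.18,"dy":-0.235,"dz":0,"rx":0,"ry":0,"rz":0}]' 0.2; python3 -m inch '[{"dx":-0.037,"dy":-0.048,"dz":0.02,"rx":0,"ry":0,"rz":0.09},{"dx":-0.074,"dy":-0.097,"dz":0.04,"rx":0,"ry":0,"rz":0.18},{"dx":-0.074,"dy":-0.097,"dz":0.06,"rx":0,"ry":0,"rz":0.285},{"dx":-0.074,"dy":-0.097,"dz":0.08,"rx":0,"ry":0,"rz":0.285},{"dx":-0.074,"dy":-0.097,"dz":0.08,"rx":0,"ry":0,"rz":0.285}]' 0.2; python3 seek.py O1
```

```text
time: 18.15
tool_pos: [0.4627, -0.0953, 0.2168]
tool_rot: [0.001, 0.354, 0.935, 0.0]
contact_force: [0.7, 0.2, -0.1]
gripper_width: 0.601
grasp_force: 0.0
time: 18.65
tool_pos: [0.4544, -0.1907, 0.1497]
tool_rot: [-0.002, 0.545, 0.838, -0.0]
contact_force: [0.4, 0.5, 0.5]
gripper_width: 0.603
grasp_force: 0.0
body [[0.4554, -0.1923, 116.565, 0.029, 0.0181], [0.5125, -0.1813, 90.0, 0.0237, 0.012]]
[[0.4562, -0.1942, 115.641, 0.0132, 0.0089]]
d [-0.0044 -0.0006  0.1328] rz -0.0189 rows>= 3
d [0.     0.     0.0487] rz -0.0 rows>= 1
```

```bash
python3 -m inch '[{"dx":-0.004,"dy":0,"dz":0.05,"rx":0,"ry":0,"rz":-0.019},{"dx":-0.004,"dy":0,"dz":0.1,"rx":0,"ry":0,"rz":-0.019},{"dx":-0.004,"dy":0,"dz":0.135,"rx":0,"ry":0,"rz":-0.019},{"dx":-0.004,"dy":0,"dz":0.16,"rx":0,"ry":0,"rz":-0.019},{"dx":-0.004,"dy":0,"dz":0.173,"rx":0,"ry":0,"rz":-0.019}]' 0.2; python3 -m inch '[{"dx":0,"dy":0,"dz":0.004,"rx":0,"ry":0,"rz":0},{"dx":0,"dy":0,"dz":0.004,"rx":0,"ry":0,"rz":0}]'; python3 -m inch '[{"dx":0,"dy":0,"dz":0,"rx":0,"ry":0,"rz":0},{"dx":0,"dy":0,"dz":0,"rx":0,"ry":0,"rz":0},{"dx":0,"dy":0,"dz":0,"rx":0,"ry":0,"rz":0},{"dx":0,"dy":0,"dz":0,"rx":0,"ry":0,"rz":0},{"dx":0,"dy":0,"dz":0,"rx":0,"ry":0,"rz":0}]' -1;python3 -m inch '[{"dx":0,"dy":0,"dz":-0.03,"rx":0,"ry":0,"rz":0},{"dx":0,"dy":0,"dz":-0.09,"rx":0,"ry":0,"rz":0},{"dx":0,"dy":0,"dz":-0.15,"rx":0,"ry":0,"rz":0},{"dx":0,"dy":0,"dz":-0.21,"rx":0,"ry":0,"rz":0},{"dx":0,"dy":0,"dz":-0.25,"rx":0,"ry":0,"rz":0}]' -1; python3 -c "
from h import *
legs((.479,.1425,.2,None),(.479,.1425,.155,None))"
```

```text
time: 19.2
tool_pos: [0.4571, -0.1932, 0.013]
tool_rot: [-0.0, 0.532, 0.847, -0.0]
contact_force: [0.1, -0.2, -0.4]
gripper_width: 0.598
grasp_force: 0.0
time: 19.4
tool_pos: [0.458, -0.1941, 0.0115]
tool_rot: [0.001, 0.532, 0.847, 0.0]
contact_force: [0.7, -0.4, 0.4]
gripper_width: 0.602
grasp_force: 0.0
time: 19.9
tool_pos: [0.4582, -0.1945, 0.012]
tool_rot: [0.001, 0.533, 0.846, 0.0]
contact_force: [-0.7, 0.2, 5.9]
gripper_width: 0.189
grasp_force: 60.7
time: 20.4
tool_pos: [0.4579, -0.1944, 0.2147]
tool_rot: [0.002, 0.533, 0.846, 0.0]
contact_force: [0.2, -0.6, 0.0]
gripper_width: 0.191
grasp_force: 60.0
d [0.3682 0.206  0.0183] rz -0.0 rows>= 7
d [0.     0.     0.0563] rz -0.0 rows>= 1
```

```bash
python3 -m inch '[{"dx":0.05,"dy":0.028,"dz":0,"rx":0,"ry":0,"rz":0},{"dx":0.1,"dy":0.056,"dz":0,"rx":0,"ry":0,"rz":0},{"dx":0.15,"dy":0.084,"dz":0,"rx":0,"ry":0,"rz":0},{"dx":0.2,"dy":0.112,"dz":0,"rx":0,"ry":0,"rz":0},{"dx":0.25,"dy":0.14,"dz":0,"rx":0,"ry":0,"rz":0}]'; python3 -m inch '[{"dx":0.05,"dy":0.028,"dz":0,"rx":0,"ry":0,"rz":0},{"dx":0.09,"dy":0.05,"dz":0,"rx":0,"ry":0,"rz":0},{"dx":0.118,"dy":0.066,"dz":0.01,"rx":0,"ry":0,"rz":0},{"dx":0.118,"dy":0.066,"dz":0.02,"rx":0,"ry":0,"rz":0},{"dx":0.118,"dy":0.066,"dz":0.02,"rx":0,"ry":0,"rz":0}]';python3 -c "
from h import *
legs((.479,.1425,.150,None))"
```

```text
time: 20.9
tool_pos: [0.4711, 0.0366, 0.2105]
tool_rot: [0.0, 0.533, 0.846, 0.0]
contact_force: [0.9, -0.2, -1.0]
gripper_width: 0.192
grasp_force: 60.0
time: 21.4
tool_pos: [0.4771, 0.1428, 0.1926]
tool_rot: [-0.001, 0.532, 0.847, -0.001]
contact_force: [0.3, 0.1, -0.1]
gripper_width: 0.189
grasp_force: 60.0
d [-0.0014  0.002   0.0533] rz -0.0 rows>= 1
```

```bash
python3 -m inch '[{"dx":-0.0015,"dy":0.001,"dz":0.02,"rx":0,"ry":0,"rz":0},{"dx":-0.0015,"dy":0.001,"dz":0.04,"rx":0,"ry":0,"rz":0},{"dx":-0.0015,"dy":0.001,"dz":0.052,"rx":0,"ry":0,"rz":0},{"dx":-0.0015,"dy":0.001,"dz":0.052,"rx":0,"ry":0,"rz":0},{"dx":-0.0015,"dy":0.001,"dz":0.052,"rx":0,"ry":0,"rz":0}]';  python3 -m inch '[{"dx":0,"dy":0,"dz":0,"rx":0,"ry":0,"rz":0},{"dx":0,"dy":0,"dz":0,"rx":0,"ry":0,"rz":0},{"dx":0,"dy":0,"dz":0,"rx":0,"ry":0,"rz":0},{"dx":0,"dy":0,"dz":-0.03,"rx":0,"ry":0,"rz":0},{"dx":0,"dy":0,"dz":-0.08,"rx":0,"ry":0,"rz":0}]' 0.0
python3 - <<'E'
from h import *
im=optics.grab_frame('scene')[...,::-1]; cv2.imwrite('pics/s7.png',im)
h=cv2.cvtColor(im,cv2.COLOR_BGR2HSV)[215:270,330:385]
print('orange/yellow px in jar',cv2.countNonZero(cv2.inRange(h,(5,80,120),(18,255,255))),cv2.countNonZero(cv2.inRange(h,(20,70,120),(35,255,255))))
legs((.5286,-.1782,.16,104))
E
```

```text
time: 21.9
tool_pos: [0.4793, 0.1417, 0.1524]
tool_rot: [-0.0, 0.533, 0.846, -0.0]
contact_force: [0.7, -1.2, 0.6]
gripper_width: 0.191
grasp_force: 60.0
time: 22.4
tool_pos: [0.4774, 0.1419, 0.2144]
tool_rot: [-0.003, 0.533, 0.846, -0.002]
contact_force: [0.5, 0.9, -0.2]
gripper_width: 0.5
grasp_force: 0.0
orange/yellow px in jar 930 54
d [-0.3866 -0.1213  0.081 ] rz -0.9116 rows>= 10
```

```bash
python3 -m inch '[{"dx":-0.052,"dy":-0.016,"dz":0,"rx":0,"ry":0,"rz":0},{"dx":-0.104,"dy":-0.033,"dz":0,"rx":0,"ry":0,"rz":0},{"dx":-0.156,"dy":-0.049,"dz":0,"rx":0,"ry":0,"rz":0},{"dx":-0.208,"dy":-0.065,"dz":0,"rx":0,"ry":0,"rz":0},{"dx":-0.26,"dy":-0.081,"dz":0,"rx":0,"ry":0,"rz":0}]' 0.2; python3 -m inch '[{"dx":-0.04,"dy":-0.013,"dz":0,"rx":0,"ry":0,"rz":-0.09},{"dx":-0.08,"dy":-0.026,"dz":0,"rx":0,"ry":0,"rz":-0.18},{"dx":-0.127,"dy":-0.04,"dz":0.0,"rx":0,"ry":0,"rz":-0.27},{"dx":-0.127,"dy":-0.04,"dz":0.02,"rx":0,"ry":0,"rz":-0.36},{"dx":-0.127,"dy":-0.04,"dz":0.04,"rx":0,"ry":0,"rz":-0.45}]' 0.2;  python3 -m inch '[{"dx":0,"dy":0,"dz":0.02,"rx":0,"ry":0,"rz":-0.09},{"dx":0,"dy":0,"dz":0.04,"rx":0,"ry":0,"rz":-0.18},{"dx":0,"dy":0,"dz":0.04,"rx":0,"ry":0,"rz":-0.27},{"dx":0,"dy":0,"dz":0.04,"rx":0,"ry":0,"rz":-0.36},{"dx":0,"dy":0,"dz":0.04,"rx":0,"ry":0,"rz":-0.461}]' 0.2; python3 seek.py Y3
```

```text
time: 22.95
tool_pos: [0.5114, -0.0752, 0.2176]
tool_rot: [0.001, 0.532, 0.846, 0.0]
contact_force: [0.2, 0.6, 0.8]
gripper_width: 0.598
grasp_force: 0.0
time: 23.45
tool_pos: [0.527, -0.1806, 0.1856]
tool_rot: [0.001, 0.221, 0.975, -0.0]
contact_force: [-0.6, -0.7, -1.0]
gripper_width: 0.601
grasp_force: 0.0
time: 23.95
tool_pos: [0.5265, -0.1789, 0.1531]
tool_rot: [0.0, -0.124, 0.992, -0.0]
contact_force: [-0.1, 0.4, -0.4]
gripper_width: 0.602
grasp_force: 0.0
body [[0.524, -0.1835, 16.6992, 0.0278, 0.0177]]
[[0.5256, -0.1833, 16.3895, 0.013, 0.009]]
d [ 0.0025 -0.005   0.1352] rz -0.0228 rows>= 3
d [0.     0.     0.0487] rz -0.0 rows>= 1
```

```bash
python3 -m inch '[{"dx":0.002,"dy":-0.004,"dz":0.05,"rx":0,"ry":0,"rz":-0.022},{"dx":0.002,"dy":-0.004,"dz":0.1,"rx":0,"ry":0,"rz":-0.022},{"dx":0.002,"dy":-0.004,"dz":0.135,"rx":0,"ry":0,"rz":-0.022},{"dx":0.002,"dy":-0.004,"dz":0.16,"rx":0,"ry":0,"rz":-0.022},{"dx":0.002,"dy":-0.004,"dz":0.176,"rx":0,"ry":0,"rz":-0.022}]' 0.2; python3 -m inch '[{"dx":0,"dy":0,"dz":0.005,"rx":0,"ry":0,"rz":0},{"dx":0,"dy":0,"dz":0.005,"rx":0,"ry":0,"rz":0}]'; python3 -m inch '[{"dx":0,"dy":0,"dz":0,"rx":0,"ry":0,"rz":0},{"dx":0,"dy":0,"dz":0,"rx":0,"ry":0,"rz":0},{"dx":0,"dy":0,"dz":0,"rx":0,"ry":0,"rz":0},{"dx":0,"dy":0,"dz":0,"rx":0,"ry":0,"rz":0},{"dx":0,"dy":0,"dz":0,"rx":0,"ry":0,"rz":0}]' -1;python3 -m inch '[{"dx":0,"dy":0,"dz":-0.03,"rx":0,"ry":0,"rz":0},{"dx":0,"dy":0,"dz":-0.09,"rx":0,"ry":0,"rz":0},{"dx":0,"dy":0,"dz":-0.15,"rx":0,"ry":0,"rz":0},{"dx":0,"dy":0,"dz":-0.21,"rx":0,"ry":0,"rz":0},{"dx":0,"dy":0,"dz":-0.25,"rx":0,"ry":0,"rz":0}]' -1; python3 -c "
from h import *
legs((.479,.1425,.2,None),(.479,.1425,.155,None))"
```

```text
time: 24.5
tool_pos: [0.5246, -0.1819, 0.0102]
tool_rot: [-0.001, -0.136, 0.991, 0.001]
contact_force: [0.3, -0.4, 0.4]
gripper_width: 0.609
grasp_force: 0.0
time: 24.7
tool_pos: [0.5257, -0.1825, 0.0083]
tool_rot: [0.0, -0.137, 0.991, -0.0]
contact_force: [0.1, -0.5, 0.2]
gripper_width: 0.595
grasp_force: 0.0
time: 25.2
tool_pos: [0.5266, -0.183, 0.0097]
tool_rot: [0.001, -0.137, 0.991, -0.001]
contact_force: [-0.5, 0.2, 6.4]
gripper_width: 0.195
grasp_force: 61.3
time: 25.7
tool_pos: [0.5263, -0.1828, 0.2123]
tool_rot: [0.002, -0.137, 0.991, -0.001]
contact_force: [-0.4, -0.6, -0.4]
gripper_width: 0.191
grasp_force: 60.5
d [-0.0534  0.4074  0.0154] rz -0.0 rows>= 7
d [0.     0.     0.0563] rz -0.0 rows>= 1
```

```bash
python3 -m inch '[{"dx":-0.007,"dy":0.056,"dz":0,"rx":0,"ry":0,"rz":0},{"dx":-0.014,"dy":0.112,"dz":0,"rx":0,"ry":0,"rz":0},{"dx":-0.021,"dy":0.168,"dz":0,"rx":0,"ry":0,"rz":0},{"dx":-0.028,"dy":0.224,"dz":0,"rx":0,"ry":0,"rz":0},{"dx":-0.036,"dy":0.28,"dz":0,"rx":0,"ry":0,"rz":0}]'; python3 -m inch '[{"dx":-0.007,"dy":0.056,"dz":0,"rx":0,"ry":0,"rz":0},{"dx":-0.014,"dy":0.1,"dz":0,"rx":0,"ry":0,"rz":0},{"dx":-0.0174,"dy":0.1274,"dz":0.01,"rx":0,"ry":0,"rz":0},{"dx":-0.0174,"dy":0.1274,"dz":0.02,"rx":0,"ry":0,"rz":0},{"dx":-0.0174,"dy":0.1274,"dz":0.02,"rx":0,"ry":0,"rz":0}]';python3 -c "
from h import *
legs((.479,.1425,.150,None))"
```

```text
time: 26.2
tool_pos: [0.4915, 0.0427, 0.2079]
tool_rot: [0.0, -0.137, 0.991, 0.0]
contact_force: [0.7, -0.7, -0.5]
gripper_width: 0.192
grasp_force: 60.5
time: 26.7
tool_pos: [0.4769, 0.1428, 0.1903]
tool_rot: [-0.002, -0.137, 0.991, -0.0]
contact_force: [0.6, -1.1, -0.6]
gripper_width: 0.19
grasp_force: 60.5
d [-0.0024 -0.0011  0.0503] rz -0.0 rows>= 1
```

```bash
python3 -m inch '[{"dx":-0.0015,"dy":-0.001,"dz":0.02,"rx":0,"ry":0,"rz":0},{"dx":-0.0015,"dy":-0.001,"dz":0.04,"rx":0,"ry":0,"rz":0},{"dx":-0.0015,"dy":-0.001,"dz":0.05,"rx":0,"ry":0,"rz":0},{"dx":-0.0015,"dy":-0.001,"dz":0.05,"rx":0,"ry":0,"rz":0},{"dx":-0.0015,"dy":-0.001,"dz":0.05,"rx":0,"ry":0,"rz":0}]';  python3 -m inch '[{"dx":0,"dy":0,"dz":0,"rx":0,"ry":0,"rz":0},{"dx":0,"dy":0,"dz":0,"rx":0,"ry":0,"rz":0},{"dx":0,"dy":0,"dz":0,"rx":0,"ry":0,"rz":0},{"dx":0,"dy":0,"dz":-0.03,"rx":0,"ry":0,"rz":0},{"dx":0,"dy":0,"dz":-0.08,"rx":0,"ry":0,"rz":0}]' 0.0
python3 - <<'E'
from h import *
im=optics.grab_frame('scene')[...,::-1]; cv2.imwrite('pics/s8.png',im)
h=cv2.cvtColor(im,cv2.COLOR_BGR2HSV)[215:270,330:385]
print('orange/yellow px in jar',cv2.countNonZero(cv2.inRange(h,(5,80,120),(18,255,255))),cv2.countNonZero(cv2.inRange(h,(20,70,120),(35,255,255))))
legs((.4544,-.2819,.16,116.6))
E
```

```text
time: 27.2
tool_pos: [0.4794, 0.1421, 0.1517]
tool_rot: [-0.0, -0.137, 0.991, -0.0]
contact_force: [0.6, -0.8, 0.3]
gripper_width: 0.189
grasp_force: 60.5
time: 27.7
tool_pos: [0.4774, 0.1422, 0.2136]
tool_rot: [-0.003, -0.137, 0.991, -0.0]
contact_force: [0.3, -0.1, 0.8]
gripper_width: 0.5
grasp_force: 0.0
orange/yellow px in jar 925 91
d [ 0.1776 -0.5017  0.08  ] rz -0.1262 rows>= 9
```

```bash
python3 - <<'E'
from h import *
i=optics.camera_info('top')
for q in((374,296),(389,269),(442,299),(428,323)): print(at('top',*q,.138,i).round(3))
im=cv2.imread('pics/w3.png')
E
```

```text
[ 0.295 -0.173  0.138]
[ 0.372 -0.22   0.138]
[ 0.283 -0.368  0.138]
[ 0.216 -0.324  0.138]
```

```bash
python3 -m inch '[{"dx":0.02,"dy":-0.056,"dz":0,"rx":0,"ry":0,"rz":0},{"dx":0.04,"dy":-0.112,"dz":0,"rx":0,"ry":0,"rz":0},{"dx":0.06,"dy":-0.168,"dz":0,"rx":0,"ry":0,"rz":0},{"dx":0.08,"dy":-0.224,"dz":0,"rx":0,"ry":0,"rz":0},{"dx":0.099,"dy":-0.28,"dz":0,"rx":0,"ry":0,"rz":0}]' 0.2; python3 -m inch '[{"dx":0.02,"dy":-0.056,"dz":0,"rx":0,"ry":0,"rz":-0.04},{"dx":0.04,"dy":-0.112,"dz":0,"rx":0,"ry":0,"rz":-0.08},{"dx":0.06,"dy":-0.168,"dz":0.02,"rx":0,"ry":0,"rz":-0.12},{"dx":0.0786,"dy":-0.2217,"dz":0.05,"rx":0,"ry":0,"rz":-0.126},{"dx":0.0786,"dy":-0.2217,"dz":0.08,"rx":0,"ry":0,"rz":-0.126}]' 0.2;  python3 -m inch '[{"dx":0,"dy":0,"dz":0,"rx":0,"ry":0,"rz":0},{"dx":0,"dy":0,"dz":0,"rx":0,"ry":0,"rz":0}]' 0.2; python3 seek.py Y1
```

```text
time: 28.25
tool_pos: [0.4639, -0.0964, 0.2168]
tool_rot: [0.001, -0.137, 0.991, -0.0]
contact_force: [0.9, -0.7, -0.2]
gripper_width: 0.601
grasp_force: 0.0
time: 28.75
tool_pos: [0.4517, -0.2875, 0.1528]
tool_rot: [0.001, -0.227, 0.974, -0.002]
contact_force: [0.8, 0.4, -0.0]
gripper_width: 0.602
grasp_force: 0.0
time: 28.95
tool_pos: [0.4516, -0.282, 0.1521]
tool_rot: [-0.0, -0.23, 0.973, 0.0]
contact_force: [-0.4, 0.6, 0.8]
gripper_width: 0.6
grasp_force: 0.0
body [[0.4491, -0.2878, 26.5651, 0.0275, 0.0174]]
[[0.4506, -0.2872, 26.565, 0.0119, 0.0082]]
d [ 0.0047 -0.0047  0.1354] rz 0.0007 rows>= 3
d [0.     0.     0.0487] rz -0.0 rows>= 1
```

```bash
python3 -m inch '[{"dx":0.003,"dy":-0.005,"dz":0.05,"rx":0,"ry":0,"rz":0},{"dx":0.003,"dy":-0.005,"dz":0.1,"rx":0,"ry":0,"rz":0},{"dx":0.003,"dy":-0.005,"dz":0.135,"rx":0,"ry":0,"rz":0},{"dx":0.003,"dy":-0.005,"dz":0.16,"rx":0,"ry":0,"rz":0},{"dx":0.003,"dy":-0.005,"dz":0.176,"rx":0,"ry":0,"rz":0}]' 0.2; python3 -m inch '[{"dx":0,"dy":0,"dz":0.004,"rx":0,"ry":0,"rz":0},{"dx":0,"dy":0,"dz":0.004,"rx":0,"ry":0,"rz":0}]'; python3 -m inch '[{"dx":0,"dy":0,"dz":0,"rx":0,"ry":0,"rz":0},{"dx":0,"dy":0,"dz":0,"rx":0,"ry":0,"rz":0},{"dx":0,"dy":0,"dz":0,"rx":0,"ry":0,"rz":0},{"dx":0,"dy":0,"dz":0,"rx":0,"ry":0,"rz":0},{"dx":0,"dy":0,"dz":0,"rx":0,"ry":0,"rz":0}]' -1;python3 -m inch '[{"dx":0,"dy":0,"dz":-0.03,"rx":0,"ry":0,"rz":0},{"dx":0,"dy":0,"dz":-0.09,"rx":0,"ry":0,"rz":0},{"dx":0,"dy":0,"dz":-0.15,"rx":0,"ry":0,"rz":0},{"dx":0,"dy":0,"dz":-0.21,"rx":0,"ry":0,"rz":0},{"dx":0,"dy":0,"dz":-0.25,"rx":0,"ry":0,"rz":0}]' -1; python3 -c "
from h import *
legs((.479,.1425,.2,None),(.479,.1425,.155,None))"
```

```text
time: 29.5
tool_pos: [0.452, -0.2863, 0.0114]
tool_rot: [0.0, -0.231, 0.973, -0.0]
contact_force: [1.2, 0.9, -0.7]
gripper_width: 0.599
grasp_force: 0.0
time: 29.7
tool_pos: [0.4522, -0.2872, 0.0092]
tool_rot: [0.001, -0.23, 0.973, -0.001]
contact_force: [-0.4, -0.8, 0.9]
gripper_width: 0.599
grasp_force: 0.0
time: 30.2
tool_pos: [0.4524, -0.288, 0.0097]
tool_rot: [0.001, -0.23, 0.973, -0.001]
contact_force: [-1.3, 0.8, 7.0]
gripper_width: 0.185
grasp_force: 61.3
time: 30.7
tool_pos: [0.452, -0.2877, 0.2123]
tool_rot: [0.001, -0.23, 0.973, -0.002]
contact_force: [1.2, -1.0, -0.6]
gripper_width: 0.194
grasp_force: 60.4
d [-0.2707  0.4659  0.0154] rz -0.0 rows>= 9
d [0.     0.     0.0563] rz -0.0 rows>= 1
```

```bash
python3 -m inch '[{"dx":-0.03,"dy":0.05,"dz":0,"rx":0,"ry":0,"rz":0},{"dx":-0.06,"dy":0.1,"dz":0,"rx":0,"ry":0,"rz":0},{"dx":-0.09,"dy":0.15,"dz":0,"rx":0,"ry":0,"rz":0},{"dx":-0.12,"dy":0.2,"dz":0,"rx":0,"ry":0,"rz":0},{"dx":-0.15,"dy":0.25,"dz":0,"rx":0,"ry":0,"rz":0}]'; python3 -m inch '[{"dx":-0.03,"dy":0.05,"dz":0,"rx":0,"ry":0,"rz":0},{"dx":-0.06,"dy":0.1,"dz":0,"rx":0,"ry":0,"rz":0},{"dx":-0.09,"dy":0.15,"dz":0,"rx":0,"ry":0,"rz":0},{"dx":-0.112,"dy":0.195,"dz":0,"rx":0,"ry":0,"rz":0},{"dx":-0.1207,"dy":0.2159,"dz":0.01,"rx":0,"ry":0,"rz":0}]'; python3 -m inch '[{"dx":0,"dy":0,"dz":0.01,"rx":0,"ry":0,"rz":0},{"dx":0,"dy":0,"dz":0.01,"rx":0,"ry":0,"rz":0}]'; python3 -c "
from h import *
legs((.479,.1425,.150,None))"
```

```text
time: 31.2
tool_pos: [0.4687, -0.0527, 0.208]
tool_rot: [0.0, -0.23, 0.973, -0.0]
contact_force: [-0.4, 0.0, 0.3]
gripper_width: 0.194
grasp_force: 60.5
time: 31.7
tool_pos: [0.4784, 0.1462, 0.2011]
tool_rot: [0.001, -0.231, 0.973, 0.0]
contact_force: [1.2, -0.5, 0.1]
gripper_width: 0.19
grasp_force: 60.5
time: 31.9
tool_pos: [0.4771, 0.1429, 0.1902]
tool_rot: [-0.002, -0.23, 0.973, -0.0]
contact_force: [-0.4, -0.2, -0.5]
gripper_width: 0.193
grasp_force: 60.5
d [-0.0019 -0.0016  0.0503] rz -0.0 rows>= 1
```

```bash
python3 -m inch '[{"dx":-0.0015,"dy":-0.001,"dz":0.02,"rx":0,"ry":0,"rz":0},{"dx":-0.0015,"dy":-0.001,"dz":0.04,"rx":0,"ry":0,"rz":0},{"dx":-0.0015,"dy":-0.001,"dz":0.05,"rx":0,"ry":0,"rz":0},{"dx":-0.0015,"dy":-0.001,"dz":0.05,"rx":0,"ry":0,"rz":0},{"dx":-0.0015,"dy":-0.001,"dz":0.05,"rx":0,"ry":0,"rz":0}]';  python3 -m inch '[{"dx":0,"dy":0,"dz":0,"rx":0,"ry":0,"rz":0},{"dx":0,"dy":0,"dz":0,"rx":0,"ry":0,"rz":0},{"dx":0,"dy":0,"dz":0,"rx":0,"ry":0,"rz":0},{"dx":0,"dy":0,"dz":-0.03,"rx":0,"ry":0,"rz":0},{"dx":0,"dy":0,"dz":-0.08,"rx":0,"ry":0,"rz":0}]' 0.0
python3 - <<'E'
from h import *
im=optics.grab_frame('scene')[...,::-1]; cv2.imwrite('pics/s9.png',im)
legs((.6142,-.0898,.16,135))
E
```

```text
time: 32.4
tool_pos: [0.4796, 0.1427, 0.1517]
tool_rot: [-0.0, -0.23, 0.973, 0.0]
contact_force: [0.3, -0.3, -0.0]
gripper_width: 0.193
grasp_force: 60.4
time: 32.9
tool_pos: [0.4776, 0.1428, 0.2136]
tool_rot: [-0.003, -0.23, 0.973, 0.0]
contact_force: [0.9, 1.1, -0.4]
gripper_width: 0.498
grasp_force: 0.0
d [-0.0169 -0.3346  0.08  ] rz -0.2143 rows>= 6
```

View pics/s9.png

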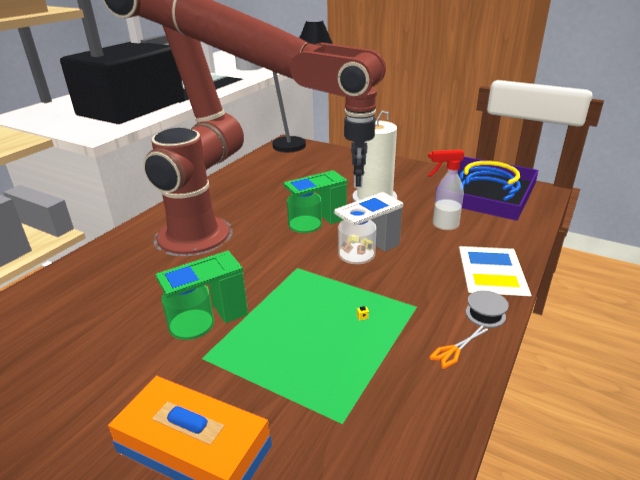

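The scene view shows the toggles in the jar at (356,245) and only the last yellow one left, at (363,313).

```bash
python3 -m inch '[{"dx":-0.003,"dy":-0.056,"dz":0,"rx":0,"ry":0,"rz":0},{"dx":-0.006,"dy":-0.112,"dz":0,"rx":0,"ry":0,"rz":0},{"dx":-0.009,"dy":-0.168,"dz":0,"rx":0,"ry":0,"rz":0},{"dx":-0.012,"dy":-0.224,"dz":0,"rx":0,"ry":0,"rz":0},{"dx":-0.014,"dy":-0.28,"dz":0,"rx":0,"ry":0,"rz":0}]' 0.2; python3 -m inch '[{"dx":-0.003,"dy":-0.0546,"dz":0,"rx":0,"ry":0,"rz":-0.07},{"dx":-0.003,"dy":-0.0546,"dz":0.03,"rx":0,"ry":0,"rz":-0.14},{"dx":-0.003,"dy":-0.0546,"dz":0.06,"rx":0,"ry":0,"rz":-0.214},{"dx":-0.003,"dy":-0.0546,"dz":0.08,"rx":0,"ry":0,"rz":-0.214},{"dx":-0.003,"dy":-0.0546,"dz":0.08,"rx":0,"ry":0,"rz":-0.214}]' 0.2; python3 seek.py Y4
```

```text
time: 33.45
tool_pos: [0.5909, -0.0539, 0.2166]
tool_rot: [0.001, -0.23, 0.973, -0.0]
contact_force: [1.0, -0.0, -0.4]
gripper_width: 0.599
grasp_force: 0.0
time: 33.95
tool_pos: [0.6098, -0.0897, 0.1488]
tool_rot: [-0.002, -0.381, 0.924, 0.002]
contact_force: [-1.4, 0.1, -0.2]
gripper_width: 0.6
grasp_force: 0.0
body [[0.6105, -0.0969, 45.0, 0.0276, 0.0176]]
[[0.6117, -0.0959, 45.0, 0.0121, 0.0081]]
d [ 0.0045 -0.0061  0.1324] rz -0.0014 rows>= 3
d [0.     0.     0.0487] rz -0.0 rows>= 1
```

```bash
python3 -m inch '[{"dx":0.003,"dy":-0.005,"dz":0.05,"rx":0,"ry":0,"rz":0},{"dx":0.003,"dy":-0.005,"dz":0.1,"rx":0,"ry":0,"rz":0},{"dx":0.003,"dy":-0.005,"dz":0.135,"rx":0,"ry":0,"rz":0},{"dx":0.003,"dy":-0.005,"dz":0.16,"rx":0,"ry":0,"rz":0},{"dx":0.003,"dy":-0.005,"dz":0.174,"rx":0,"ry":0,"rz":0}]' 0.2; python3 -m inch '[{"dx":0,"dy":0,"dz":0.004,"rx":0,"ry":0,"rz":0},{"dx":0,"dy":0,"dz":0.004,"rx":0,"ry":0,"rz":0}]'; python3 -m inch '[{"dx":0,"dy":0,"dz":0,"rx":0,"ry":0,"rz":0},{"dx":0,"dy":0,"dz":0,"rx":0,"ry":0,"rz":0},{"dx":0,"dy":0,"dz":0,"rx":0,"ry":0,"rz":0},{"dx":0,"dy":0,"dz":0,"rx":0,"ry":0,"rz":0},{"dx":0,"dy":0,"dz":0,"rx":0,"ry":0,"rz":0}]' -1;python3 -m inch '[{"dx":0,"dy":0,"dz":-0.03,"rx":0,"ry":0,"rz":0},{"dx":0,"dy":0,"dz":-0.09,"rx":0,"ry":0,"rz":0},{"dx":0,"dy":0,"dz":-0.15,"rx":0,"ry":0,"rz":0},{"dx":0,"dy":0,"dz":-0.21,"rx":0,"ry":0,"rz":0},{"dx":0,"dy":0,"dz":-0.25,"rx":0,"ry":0,"rz":0}]' -1; python3 -c "
from h import *
legs((.479,.1425,.2,None),(.479,.1425,.155,None))"
```

```text
time: 34.5
tool_pos: [0.6127, -0.0944, 0.0124]
tool_rot: [-0.0, -0.382, 0.924, 0.0]
contact_force: [0.2, 0.6, 0.2]
gripper_width: 0.598
grasp_force: 0.0
time: 34.7
tool_pos: [0.6137, -0.0949, 0.0109]
tool_rot: [0.001, -0.382, 0.924, -0.001]
contact_force: [-0.1, -0.4, 1.6]
gripper_width: 0.602
grasp_force: 0.0
time: 35.2
tool_pos: [0.614, -0.0952, 0.0115]
tool_rot: [0.001, -0.382, 0.924, -0.001]
contact_force: [-0.1, -0.3, 5.7]
gripper_width: 0.19
grasp_force: 61.4
time: 35.7
tool_pos: [0.6137, -0.0951, 0.2141]
tool_rot: [0.002, -0.382, 0.924, -0.001]
contact_force: [0.3, 1.9, -0.1]
gripper_width: 0.19
grasp_force: 60.6
d [-0.0908  0.3291  0.0176] rz -0.0 rows>= 6
d [0.     0.     0.0563] rz -0.0 rows>= 1
```

```bash
python3 -m inch '[{"dx":-0.015,"dy":0.054,"dz":0,"rx":0,"ry":0,"rz":0},{"dx":-0.03,"dy":0.108,"dz":0,"rx":0,"ry":0,"rz":0},{"dx":-0.045,"dy":0.162,"dz":0,"rx":0,"ry":0,"rz":0},{"dx":-0.06,"dy":0.216,"dz":0,"rx":0,"ry":0,"rz":0},{"dx":-0.074,"dy":0.27,"dz":0,"rx":0,"ry":0,"rz":0}]'; python3 -m inch '[{"dx":-0.01,"dy":0.04,"dz":0,"rx":0,"ry":0,"rz":0},{"dx":-0.0168,"dy":0.0591,"dz":0,"rx":0,"ry":0,"rz":0},{"dx":-0.0168,"dy":0.0591,"dz":0.01,"rx":0,"ry":0,"rz":0},{"dx":-0.0168,"dy":0.0591,"dz":0.02,"rx":0,"ry":0,"rz":0},{"dx":-0.0168,"dy":0.0591,"dz":0.02,"rx":0,"ry":0,"rz":0}]'; python3 -c "
from h import *
legs((.479,.1425,.150,None))"
```

```text
time: 36.2
tool_pos: [0.5006, 0.1011, 0.2094]
tool_rot: [-0.0, -0.382, 0.924, 0.0]
contact_force: [0.4, 0.8, -0.2]
gripper_width: 0.188
grasp_force: 60.6
time: 36.7
tool_pos: [0.4772, 0.1419, 0.1914]
tool_rot: [-0.002, -0.382, 0.924, 0.0]
contact_force: [0.1, 0.2, -1.2]
gripper_width: 0.191
grasp_force: 60.6
d [-0.0021 -0.001   0.0518] rz -0.0 rows>= 1
```

```bash
python3 -m inch '[{"dx":-0.0015,"dy":-0.001,"dz":0.02,"rx":0,"ry":0,"rz":0},{"dx":-0.0015,"dy":-0.001,"dz":0.04,"rx":0,"ry":0,"rz":0},{"dx":-0.0015,"dy":-0.001,"dz":0.051,"rx":0,"ry":0,"rz":0},{"dx":-0.0015,"dy":-0.001,"dz":0.051,"rx":0,"ry":0,"rz":0},{"dx":-0.0015,"dy":-0.001,"dz":0.051,"rx":0,"ry":0,"rz":0}]';  python3 -m inch '[{"dx":0,"dy":0,"dz":0,"rx":0,"ry":0,"rz":0},{"dx":0,"dy":0,"dz":0,"rx":0,"ry":0,"rz":0},{"dx":0,"dy":0,"dz":0,"rx":0,"ry":0,"rz":0},{"dx":0,"dy":0,"dz":-0.03,"rx":0,"ry":0,"rz":0},{"dx":0,"dy":0,"dz":-0.08,"rx":0,"ry":0,"rz":0}]' 0.0
python3 - <<'E'
from h import *
s=optics.grab_frame('scene')[...,::-1]; t=optics.grab_frame('top')[...,::-1]
g=np.hstack([cv2.resize(s[190:270,315:400],(425,400),interpolation=cv2.INTER_CUBIC),cv2.resize(t[165:280,305:440],(374,400))[:, :374]]); cv2.imwrite('pics/c10.png',g)
legs((.503,.195,.2,65.7),(.503,.195,.148,None))
E
```

```text
time: 37.2
tool_pos: [0.4793, 0.1429, 0.1524]
tool_rot: [-0.0, -0.382, 0.924, 0.0]
contact_force: [0.6, 1.2, -0.3]
gripper_width: 0.194
grasp_force: 60.6
time: 37.7
tool_pos: [0.4774, 0.1428, 0.2144]
tool_rot: [-0.003, -0.382, 0.924, 0.001]
contact_force: [-0.2, -1.1, 1.1]
gripper_width: 0.503
grasp_force: 0.0
d [-0.0633  0.0276  0.0297] rz 0.806 rows>= 9
d [0.    0.    0.065] rz -0.0 rows>= 2
```

View pics/c10.png

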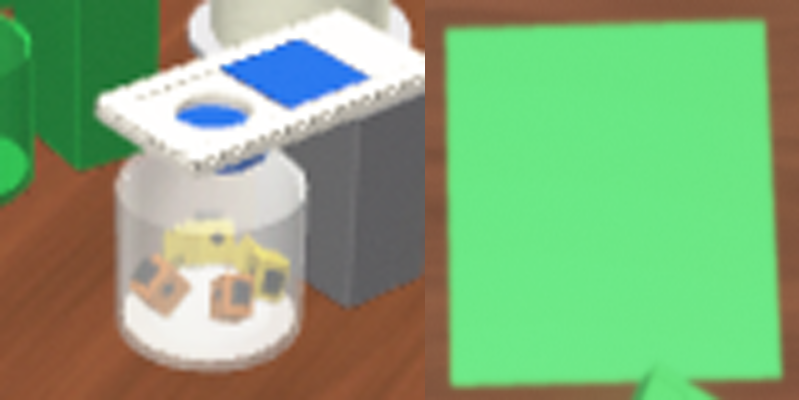

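The mat is empty and the toggles are in the jar: orange at (160,283) and (232,297), yellow behind them. Now I'll close the shutter.

```bash
python3 -m inch '[{"dx":-0.0633,"dy":0.0276,"dz":0,"rx":0,"ry":0,"rz":0.09},{"dx":-0.0633,"dy":0.0276,"dz":0,"rx":0,"ry":0,"rz":0.18},{"dx":-0.0633,"dy":0.0276,"dz":0,"rx":0,"ry":0,"rz":0.27},{"dx":-0.0633,"dy":0.0276,"dz":0,"rx":0,"ry":0,"rz":0.36},{"dx":-0.0633,"dy":0.0276,"dz":0,"rx":0,"ry":0,"rz":0.45}]' -1; python3 -m inch '[{"dx":0,"dy":0,"dz":0,"rx":0,"ry":0,"rz":0.09},{"dx":0,"dy":0,"dz":0,"rx":0,"ry":0,"rz":0.18},{"dx":0,"dy":0,"dz":0.02,"rx":0,"ry":0,"rz":0.27},{"dx":0,"dy":0,"dz":0.03,"rx":0,"ry":0,"rz":0.356},{"dx":0,"dy":0,"dz":0.03,"rx":0,"ry":0,"rz":0.356}]' -1;  python3 -c "
from h import *
legs((.503,.195,.15,65.7))"
```

```text
time: 38.3
tool_pos: [0.4997, 0.1947, 0.2167]
tool_rot: [0.0, -0.052, 0.999, -0.0]
contact_force: [-0.3, -0.8, -0.2]
gripper_width: 0.005
grasp_force: 0.0
time: 38.8
tool_pos: [0.4987, 0.1943, 0.1912]
tool_rot: [-0.001, 0.21, 0.978, -0.001]
contact_force: [0.1, 0.0, 0.7]
gripper_width: 0.001
grasp_force: 0.0
d [-0.0045  0.003   0.0515] rz 0.0001 rows>= 1
```

```bash
python3 -m inch '[{"dx":-0.004,"dy":0.002,"dz":0.02,"rx":0,"ry":0,"rz":0},{"dx":-0.004,"dy":0.002,"dz":0.035,"rx":0,"ry":0,"rz":0},{"dx":-0.004,"dy":0.002,"dz":0.046,"rx":0,"ry":0,"rz":0},{"dx":-0.004,"dy":0.002,"dz":0.052,"rx":0,"ry":0,"rz":0},{"dx":-0.004,"dy":0.002,"dz":0.055,"rx":0,"ry":0,"rz":0}]' -1;  python3 -m inch '[{"dx":0,"dy":0,"dz":0.003,"rx":0,"ry":0,"rz":0},{"dx":0,"dy":0,"dz":0.006,"rx":0,"ry":0,"rz":0},{"dx":0,"dy":0,"dz":0.006,"rx":0,"ry":0,"rz":0}]'
```

```text
time: 39.3
tool_pos: [0.5029, 0.1946, 0.1479]
tool_rot: [-0.001, 0.21, 0.978, -0.0]
contact_force: [-0.0, 0.2, 0.2]
gripper_width: 0.003
grasp_force: 0.0
time: 39.6
tool_pos: [0.5033, 0.1946, 0.1441]
tool_rot: [0.0, 0.21, 0.978, 0.0]
contact_force: [0.3, -0.6, -0.0]
gripper_width: 0.001
grasp_force: 0.0
```

```bash
python3 -m inch '[{"dx":0,"dy":0,"dz":0.003,"rx":0,"ry":0,"rz":0},{"dx":0,"dy":0,"dz":0.006,"rx":0,"ry":0,"rz":0},{"dx":0,"dy":0,"dz":0.008,"rx":0,"ry":0,"rz":0},{"dx":0,"dy":0,"dz":0.008,"rx":0,"ry":0,"rz":0}]';python3 -m inch '[{"dx":0,"dy":0,"dz":0.001,"rx":0,"ry":0,"rz":0},{"dx":0,"dy":0,"dz":0.001,"rx":0,"ry":0,"rz":0}]'
```

```text
time: 40.0
tool_pos: [0.5034, 0.1947, 0.138]
tool_rot: [0.0, 0.211, 0.978, 0.0]
contact_force: [-0.9, -1.2, 2.1]
gripper_width: 0.002
grasp_force: 1.1
time: 40.2
tool_pos: [0.5034, 0.1946, 0.138]
tool_rot: [0.0, 0.21, 0.978, -0.0]
contact_force: [-3.1, -1.4, 5.0]
gripper_width: -0.002
grasp_force: 3.0
```

```bash
python3 -m inch '[{"dx":0,"dy":0,"dz":0.0018,"rx":0,"ry":0,"rz":0},{"dx":0,"dy":-0.01,"dz":0.0018,"rx":0,"ry":0,"rz":0},{"dx":0,"dy":-0.02,"dz":0.0018,"rx":0,"ry":0,"rz":0},{"dx":0,"dy":-0.03,"dz":0.0018,"rx":0,"ry":0,"rz":0},{"dx":0,"dy":-0.04,"dz":0.0018,"rx":0,"ry":0,"rz":0}]';python3 -m inch '[{"dx":0,"dy":-0.01,"dz":0,"rx":0,"ry":0,"rz":0},{"dx":0,"dy":-0.02,"dz":0,"rx":0,"ry":0,"rz":0},{"dx":0,"dy":-0.03,"dz":0,"rx":0,"ry":0,"rz":0},{"dx":0,"dy":-0.036,"dz":0,"rx":0,"ry":0,"rz":0},{"dx":0,"dy":-0.04,"dz":0,"rx":0,"ry":0,"rz":0}]';python3 -m inch '[{"dx":0,"dy":-0.002,"dz":0,"rx":0,"ry":0,"rz":0},{"dx":0,"dy":-0.004,"dz":0,"rx":0,"ry":0,"rz":0},{"dx":0,"dy":-0.004,"dz":0,"rx":0,"ry":0,"rz":0}]'
```

```text
time: 40.7
tool_pos: [0.4908, 0.1666, 0.138]
tool_rot: [0.001, 0.21, 0.978, 0.002]
contact_force: [-3.7, 2.9, 9.7]
gripper_width: 0.002
grasp_force: 5.0
time: 41.2
tool_pos: [0.4788, 0.1374, 0.138]
tool_rot: [0.002, 0.211, 0.978, 0.002]
contact_force: [1.1, 3.0, 7.5]
gripper_width: 0.002
grasp_force: 3.3
time: 41.5
tool_pos: [0.4777, 0.1343, 0.138]
tool_rot: [0.003, 0.211, 0.978, 0.002]
contact_force: [0.1, 2.8, 7.7]
gripper_width: 0.001
grasp_force: 3.4
```

```bash
python3 -m inch '[{"dx":0,"dy":0,"dz":-0.03,"rx":0,"ry":0,"rz":0},{"dx":0,"dy":0,"dz":-0.09,"rx":0,"ry":0,"rz":0},{"dx":0,"dy":0,"dz":-0.13,"rx":0,"ry":0,"rz":0},{"dx":0,"dy":0,"dz":-0.13,"rx":0,"ry":0,"rz":0},{"dx":0,"dy":0,"dz":-0.13,"rx":0,"ry":0,"rz":0}]'; python3 deck.py w11.png
```

```text
time: 42.0
tool_pos: [0.476, 0.1334, 0.2402]
tool_rot: [0.001, 0.21, 0.978, 0.0]
contact_force: [-0.3, 0.5, -0.1]
gripper_width: 0.002
grasp_force: 0.0
blue [4.788000e-01 1.397000e-01 1.556955e+02 5.940000e-02 5.540000e-02]
deck ctr 0.48778482055664063 0.1794875793457031 [0.1716145  0.10077494] 24.59576988220215
```

View pics/w11m.png

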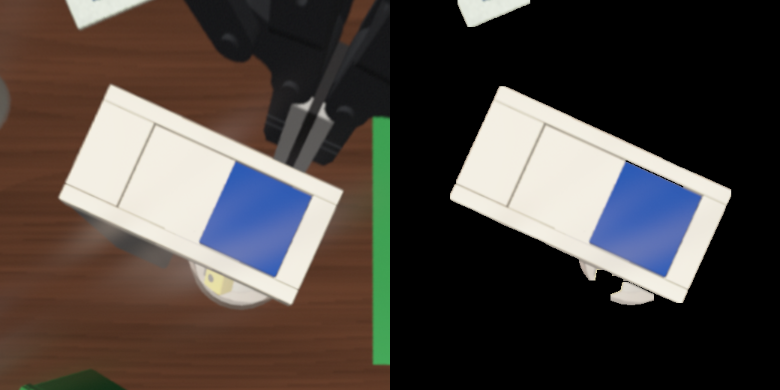

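The shutter is now flush with the home end of its channel. Its travel from open measures 58 mm. All toggles are in the jar and the arm is clear, so I'm handing in.

```bash
python3 -c "
from h import *
print(ticket.job_done())"
```

```text
the job is handed in; nothing more can be done
None
```

I put all six toggles I found (four yellow, two orange) in the jar and slid the shutter fully home (58 mm of travel). The job is handed in at 42 s, with no verdict returned; one fast press on the shutter spiked the wrist force to about 96 N, under the 120 N limit.

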